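# Scoop turned balls from the tray into the bowl

### The arm

A 7-joint arm with a two-finger parallel gripper is mounted at the origin on the work surface. World frame = base frame: x ahead of the robot, y to its left, z up, the work surface at z = 0. Lengths are in m, angles in degrees, forces in N, time in s.
With the tool pointing down it reaches from about 0.35 to 0.9 m from the base axis. Payload 19.9 kg.
Tool frame: the origin (TCP) lies at the very end of the fingers, on their centre line; the grasp point (between the pads) lies 19 mm behind it; z points along the fingers, y is the line along which they close (so a half turn about z gives the same grasp; the last joint's range is limited). The gripper opens to 94 mm and grips with 3 to 60 N. Pads are 16 mm wide; open, the fingers measure 119 mm over their backs; the gripper's body (75 mm by 177 mm) begins 78 mm behind the grasp point.
Start: joints at [63.398, 23.915, -0.59, 92.452, 0.269, 63.638, -3.037], TCP at [0.256, -0.57, 0.205] pointing down, gripper open.
Joint ranges: [-161.28, 161.28], [-22.2, 115.67], [-73.04, 71.86], [3.21, 147.25], [-68.34, 248.33], [10.77, 114.83], [-161.83, 161.83]. Speed limits (degrees/s): [108.29, 108.29, 136.94, 136.94, 172.46, 172.46, 172.46].

### API

Orientations are given as [roll, pitch, yaw] about the fixed x, y, z axes, in that order (R = Rz(yaw) Ry(pitch) Rx(roll)).
In Python, from bench import env, vision, finder gives the robot as it stands.
- The arm moves only by the tool apply_moves, never from a script. Its argument "deltas" is a list of rows, each an object with "offset": the shift along the tool's x, y, z in m, a list of three; "twist": the turn, a rotation vector about the tool's x, y, z in rad, a list of three. A call has exactly 5 rows; each row shifts and turns the commanded pose from where the row before left it, along the tool's axes as they then stand; what a row does not reach is not made up. A row lasts 1/10 s, in which the tool goes at most 50 mm and 8.59 degrees, less where a joint would pass 70% of its speed; a pose out of reach is approached as far as the arm can. A call with a gripper value outside its range is refused whole. "hand" is the closure, from -1 (fully open) to 1 (shut), set as the call begins (left out, the last holds). The fingers move at their own pace and stop on an object; the grip force is fixed at half the most. Time passes only in rows, so rows that do not move let the fingers close, or fill a call up. It gives the time, the measured TCP pose, the force, the opening and the grip force at its end, in the units of the state.
- env.read_state(): the state, without advancing time (a new reading comes with each control period).
- vision.grab_frame(name): name is "scene" or "top" or "wrist"; returns a dict with "pixels" (400x640x3 uint8, red, green, blue), "fx", "fy", "cx", "cy" (pixels), "rvec" (rotation vector, rad) and "tvec" (3), from world to camera coordinates, as OpenCV has them; the wrist camera has in their place "tool_from_camera" (4x4, takes a point from camera to tool coordinates, whose origin is the TCP and whose axes are the flange's). Camera axes: x right, y down, z forward; pixel columns grow to the right and rows downward; lengths in m; the calibration is good to about 2 mm. A picture is of the moment at which its call begins: read the wrist's pose just before it. There is no depth.
- env.hand_in(): hands the job in; it is judged then, once.
Trained networks look in a picture, given as the dict that the camera call returned (one of the last four; its "shot" number tells which), for a name from the list of things; names that differ only in an ending like _2 or _b are one class to them, and where a whole thing is asked for, a point or a joint stands for the part that bears it (a point fixed in the world has none). Each returns a list of dicts, best first, with "conf" (0 to 1); they miss things now and then, are a little off and sometimes report something else, mostly with a low value. They report only what shows in the picture. A call takes as long as a camera call. They do not tell look-alikes from the thing itself.
- finder.masks_of(picture, label): "region" (400x640 bool, what is visible of it).
- finder.place_of(picture, label): "position" ([x, y, z] in m, in the coordinates of the camera as it stood for that picture, good to about 4 mm: a listed point, or the origin of a listed thing).
The state is a dict: "time_s": time; "joints": joint angles; "qd": joint speeds; "tau": joint torques, N m; "tcp_pos": TCP position; "eef_rot": TCP orientation; "force": force on the tool from outside, world axes, zero at the start; "wrist_torque": the same for the moment, N m; "gripper_width": finger opening in m; "grasp_force": force on a finger pad.
Only numpy, scipy, OpenCV 4.12 (cv2) and the standard library are available. Lean on these libraries where they do the work, as an engineer would, in place of code of your own. Each camera call takes 0.05 s, during which the arm holds its last target. There are 200 camera calls.

### The job

Take the scoop by its red handle, scoop up turned wooden balls from the plywood tray and tip them into the wooden bowl until it holds at least three of the four; a leftover ball stays in the tray. Never touch the balls with the gripper, spill none outside the tray and the bowl, and leave the bowl and the other things on the bench where they stand. Then put the empty scoop back on its green mat, standing flat, and let go.

Things in the scene. Friction and masses are not known exactly. Their poses are not given: they have to be found in the camera images.
- scoop: loose square aluminium hand scoop, 0.22 kg. Origin: on the pan's underside; +x to its open mouth, +z up. Pan 135 mm (x -60 to +75) by 108 mm (y), walls 2 to 3 mm thick: back 60 mm high, sides 40 mm high up to x=+7, then sloping down to 6 mm at x=+62. Floor 3 mm, with a low ridge (5.5 mm at x=+47) near the mouth that keeps balls in when level
- scoop_lip (a point): middle of the scoop's lip (front edge, 2 mm thick), at x=+75, z=0 mm in the scoop's frame
- scoop_grip (a point): grip point on the scoop's upright red handle block, which stands on the back wall: 46 mm (x) by 22 mm (y), from z=64 to 144 mm, this point at x=-52, y=0, z=122 mm in the scoop's frame. Grip it from above across its 22 mm
- tray: open plywood tray fixed to the bench, about 334 mm (x) by 134 mm (y), 58 mm high; walls and floor 8 mm thick, top of floor 8 mm above the bench. Origin: on the bench. Inside floor: x -152 to +152 mm, 118 mm wide. Three walls upright; the far end (+x) leans outward 15 degrees, its inner top edge at x=+165. Balls start in the far half (+x), the near half is clear for the scoop
- bowl: turned light-wood bowl standing loose on the bench, 0.9 kg, rim 168 mm outside diameter, 90 mm high, steep walls 9 mm thick, inner floor 8 mm thick. Origin: centre of its underside, z up
- mat: green rubber mat, the scoop's place, fixed on the bench, 220 mm (x) by 180 mm (y), 3 mm thick. Origin: centre of its underside
- ball1: dark turned wooden ball, 48 mm diameter, 40 g; its origin is a point on its surface (it turns as the ball rolls): use the centre point
- ball1_center (a point): centre of ball 1
- ball2: dark turned wooden ball, 48 mm diameter, 40 g; its origin is a point on its surface (it turns as the ball rolls): use the centre point
- ball2_center (a point): centre of ball 2
- ball3: dark turned wooden ball, 48 mm diameter, 40 g; its origin is a point on its surface (it turns as the ball rolls): use the centre point
- ball3_center (a point): centre of ball 3
- ball4: dark turned wooden ball, 48 mm diameter, 40 g; its origin is a point on its surface (it turns as the ball rolls): use the centre point
- ball4_center (a point): centre of ball 4
- wax_jar: bystander: wax jar with a steel lid, 70 mm diameter, 80 mm high. Origin: centre of its underside
- blank: bystander: round wooden bowl blank, 90 mm diameter, 55 mm high. Origin: centre of its underside
There are look-alikes about, which are no part of the job. Leave any black or pink look-alike of the bowl alone.

How it is judged (in metres and radians):
On the way:
1. at least one ball is carried in the scoop, lifted clear of the tray (((height (world z) of scoop above 0.06 m and (x of ball1_center in the frame of scoop between -0.06 and 0.075 m and y of ball1_center in the frame of scoop between -0.054 and 0.054 m and z of ball1_center in the frame of scoop between 0.01 and 0.065 m)) or (height (world z) of scoop above 0.06 m and (x of ball2_center in the frame of scoop between -0.06 and 0.075 m and y of ball2_center in the frame of scoop between -0.054 and 0.054 m and z of ball2_center in the frame of scoop between 0.01 and 0.065 m)) or (height (world z) of scoop above 0.06 m and (x of ball3_center in the frame of scoop between -0.06 and 0.075 m and y of ball3_center in the frame of scoop between -0.054 and 0.054 m and z of ball3_center in the frame of scoop between 0.01 and 0.065 m)) or (height (world z) of scoop above 0.06 m and (x of ball4_center in the frame of scoop between -0.06 and 0.075 m and y of ball4_center in the frame of scoop between -0.054 and 0.054 m and z of ball4_center in the frame of scoop between 0.01 and 0.065 m)))), for 0.2 s.
At the end, for the whole second after the job is handed in: At least three balls at rest in the bowl (centre within 62 mm of its axis, below 85 mm over its base), any other in bowl or tray; bowl upright; scoop flat (0.1 rad) and at rest on the mat, its centre within 90 mm (mat x) and 70 mm (mat y) of the mat centre ((((horizontal distance between ball2_center and bowl below 0.062 m and z of ball2_center in the frame of bowl below 0.085 m and linear speed of ball2 below 0.05 m/s) and (horizontal distance between ball3_center and bowl below 0.062 m and z of ball3_center in the frame of bowl below 0.085 m and linear speed of ball3 below 0.05 m/s) and (horizontal distance between ball4_center and bowl below 0.062 m and z of ball4_center in the frame of bowl below 0.085 m and linear speed of ball4 below 0.05 m/s)) or ((horizontal distance between ball1_center and bowl below 0.062 m and z of ball1_center in the frame of bowl below 0.085 m and linear speed of ball1 below 0.05 m/s) and (horizontal distance between ball3_center and bowl below 0.062 m and z of ball3_center in the frame of bowl below 0.085 m and linear speed of ball3 below 0.05 m/s) and (horizontal distance between ball4_center and bowl below 0.062 m and z of ball4_center in the frame of bowl below 0.085 m and linear speed of ball4 below 0.05 m/s)) or ((horizontal distance between ball1_center and bowl below 0.062 m and z of ball1_center in the frame of bowl below 0.085 m and linear speed of ball1 below 0.05 m/s) and (horizontal distance between ball2_center and bowl below 0.062 m and z of ball2_center in the frame of bowl below 0.085 m and linear speed of ball2 below 0.05 m/s) and (horizontal distance between ball4_center and bowl below 0.062 m and z of ball4_center in the frame of bowl below 0.085 m and linear speed of ball4 below 0.05 m/s)) or ((horizontal distance between ball1_center and bowl below 0.062 m and z of ball1_center in the frame of bowl below 0.085 m and linear speed of ball1 below 0.05 m/s) and (horizontal distance between ball2_center and bowl below 0.062 m and z of ball2_center in the frame of bowl below 0.085 m and linear speed of ball2 below 0.05 m/s) and (horizontal distance between ball3_center and bowl below 0.062 m and z of ball3_center in the frame of bowl below 0.085 m and linear speed of ball3 below 0.05 m/s))) and ((horizontal distance between ball1_center and bowl below 0.062 m and z of ball1_center in the frame of bowl below 0.085 m and linear speed of ball1 below 0.05 m/s) or (x of ball1_center in the frame of tray between -0.155 and 0.168 m and y of ball1_center in the frame of tray between -0.065 and 0.065 m and height (world z) of ball1_center below 0.065 m)) and ((horizontal distance between ball2_center and bowl below 0.062 m and z of ball2_center in the frame of bowl below 0.085 m and linear speed of ball2 below 0.05 m/s) or (x of ball2_center in the frame of tray between -0.155 and 0.168 m and y of ball2_center in the frame of tray between -0.065 and 0.065 m and height (world z) of ball2_center below 0.065 m)) and ((horizontal distance between ball3_center and bowl below 0.062 m and z of ball3_center in the frame of bowl below 0.085 m and linear speed of ball3 below 0.05 m/s) or (x of ball3_center in the frame of tray between -0.155 and 0.168 m and y of ball3_center in the frame of tray between -0.065 and 0.065 m and height (world z) of ball3_center below 0.065 m)) and ((horizontal distance between ball4_center and bowl below 0.062 m and z of ball4_center in the frame of bowl below 0.085 m and linear speed of ball4 below 0.05 m/s) or (x of ball4_center in the frame of tray between -0.155 and 0.168 m and y of ball4_center in the frame of tray between -0.065 and 0.065 m and height (world z) of ball4_center below 0.065 m)) and x of scoop in the frame of mat between -0.09 and 0.09 m and y of scoop in the frame of mat between -0.07 and 0.07 m and height (world z) of scoop below 0.012 m and angle between each of scoop, bowl's own z axis and vertical below 0.1 rad and linear speed of each of scoop, bowl below 0.02 m/s); the robot touches nothing.
It fails at once if the gripper's fingers or the arm touch a ball (contact force between any of the fingers, the arm and ball1 above 0.3 N or contact force between any of the fingers, the arm and ball2 above 0.3 N or contact force between any of the fingers, the arm and ball3 above 0.3 N or contact force between any of the fingers, the arm and ball4 above 0.3 N).
It fails at once if a ball is spilled onto the bench or the mat (height (world z) of any of ball1_center, ball2_center, ball3_center, ball4_center below 0.028 m).
It fails at once if the bowl is pushed more than 40 mm or tipped (distance of bowl from where it was at the start of the episode above 0.04 m or angle between bowl's own z axis and vertical above 0.4 rad).
It fails at once if a bystander is moved more than 30 mm (distance of any of wax_jar, blank from where it was at the start of the episode above 0.03 m).
It also fails if it takes over 72 s, if anything falls off the work surface, if the arm or the gripper's body presses on something with over 40 N, if the wrist force passes 120 N, or if a joint passes its speed limit or range.

## Working session

There is one attempt and no reset: what is moved stays moved. The work goes in short steps, Python scripts to look and compute and a tool call to move; the robot and the scene stay as the last step left them, time stands still between calls to the robot, and variables do not carry over. Pictures are saved under pics/ and viewed, at most 10 in all, crops included, and the job is handed in when it is done.

Besides the shell and the picture viewer there is one more tool, called after "Emit:" as name([rows], argument=value, ...), one row to a line, values as JSON. apply_moves: Moves the arm, as the interface text tells. Its arguments: {"type":"object","properties":{"deltas":{"type":"array","items":{"type":"object","properties":{"offset":{"type":"array","items":{"type":"number"}},"twist":{"type":"array","items":{"type":"number"}}}}},"hand":{"type":"number"}},"required":["deltas"]}

```bash
mkdir -p pics; ls
cat > h.py <<'E'
import numpy as np, cv2
from scipy.spatial.transform import Rotation as R
from bench import env, vision, finder
def T(rv,t):
    M=np.eye(4);M[:3,:3]=R.from_rotvec(np.ravel(rv)).as_matrix();M[:3,3]=np.ravel(t);return M
def grab(n):
    s=env.read_state();f=vision.grab_frame(n)
    if n=="wrist":
        W=np.eye(4);W[:3,:3]=R.from_euler('xyz',s['eef_rot'],degrees=True).as_matrix();W[:3,3]=s['tcp_pos']
        f['wc']=W@np.array(f['tool_from_camera'])
    else: f['wc']=np.linalg.inv(T(f['rvec'],f['tvec']))
    return f
def save(f,p): cv2.imwrite('pics/'+p,cv2.cvtColor(f['pixels'],cv2.COLOR_RGB2BGR))
def pos(f,l,k=4,c=0.2):
    return [(round(float(d['conf']),2),np.round((f['wc']@np.r_[d['position'],1])[:3],3).tolist()) for d in finder.place_of(f,l)[:k] if d['conf']>c]
def ray(f,u,v,z):
    d=f['wc'][:3,:3]@np.array([(u-f['cx'])/f['fx'],(v-f['cy'])/f['fy'],1]);o=f['wc'][:3,3]
    return o+d*(z-o[2])/d[2]
def proj(f,P):
    c=np.linalg.inv(f['wc'])@np.r_[P,1];return f['cx']+f['fx']*c[0]/c[2],f['cy']+f['fy']*c[1]/c[2]
E
python3 - <<'E'
from h import *
s=env.read_state();print({k:np.round(v,3).tolist() for k,v in s.items()})
for n in('scene','top'):
    f=grab(n);save(f,n+'0.png');print(n,np.round(f['wc'],2).tolist())
    for l in ['scoop','scoop_lip','scoop_grip','tray','bowl','mat','ball1_center','wax_jar','blank']:print(l,pos(f,l))
E
```

```text
pics
{'time_s': 0.0, 'joints': [63.398, 23.947, -0.592, 92.484, 0.27, 63.637, -3.036], 'qd': [-0.01, -0.003, 0.072, 0.013, -0.003, 0.034, 0.018], 'tau': [-0.0, -85.125, 0.639, -42.597, -0.049, 0.019, 0.0], 'tcp_pos': [0.256, -0.57, 0.205], 'eef_rot': [-179.934, 0.005, 24.227], 'force': [0.313, -0.676, -0.107], 'wrist_torque': [-0.007, -0.006, -0.027], 'grasp_force': 0.0, 'gripper_width': 0.094}
scene [[-0.68, 0.6, -0.43, 0.92], [0.73, 0.55, -0.41, 0.32], [-0.01, -0.59, -0.81, 0.85], [0.0, 0.0, 0.0, 1.0]]
scoop []
scoop_lip [(0.97, [0.639, 0.351, 0.002])]
scoop_grip [(0.82, [0.534, 0.276, 0.128])]
tray [(0.64, [0.571, 0.041, -0.002]), (0.39, [0.75, -0.219, 0.001])]
bowl [(0.96, [0.501, -0.291, 0.001]), (0.92, [0.287, 0.189, 0.004]), (0.8, [0.711, -0.449, -0.001]), (0.76, [0.271, -0.324, 0.003])]
mat []
ball1_center [(0.8, [0.601, 0.071, 0.032])]
wax_jar [(0.6, [0.733, 0.249, 0.003])]
blank [(0.72, [0.751, -0.217, 0.0])]
top [[-0.02, -0.98, 0.2, 0.22], [-1.0, 0.02, -0.01, -0.07], [0.0, -0.2, -0.98, 1.46], [0.0, 0.0, 0.0, 1.0]]
scoop [(0.83, [0.579, 0.307, 0.004]), (0.57, [0.639, 0.352, -0.001])]
scoop_lip [(0.78, [0.639, 0.351, 0.003]), (0.55, [0.68, 0.072, 0.031])]
scoop_grip [(0.87, [0.532, 0.275, 0.13]), (0.4, [0.602, 0.014, 0.01])]
tray [(0.95, [0.57, 0.04, 0.001]), (0.62, [0.638, 0.352, -0.001])]
bowl [(0.77, [0.501, -0.286, -0.001]), (0.77, [0.437, -0.495, -0.002]), (0.61, [0.276, -0.328, 0.004]), (0.61, [0.712, -0.445, 0.0])]
mat [(0.62, [0.562, 0.286, -0.001])]
ball1_center [(0.62, [0.607, 0.072, 0.032])]
wax_jar [(0.87, [0.737, 0.244, 0.003]), (0.72, [0.504, -0.285, -0.003]), (0.61, [0.606, 0.014, 0.03])]
blank [(0.82, [0.747, -0.217, 0.002]), (0.32, [0.605, 0.069, 0.035])]
```

View pics/top0.png

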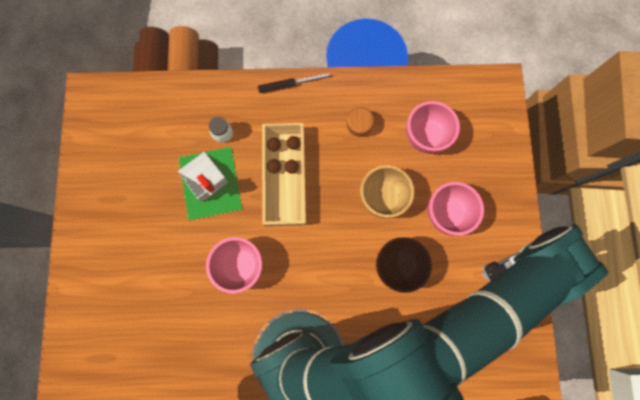

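View pics/scene0.png

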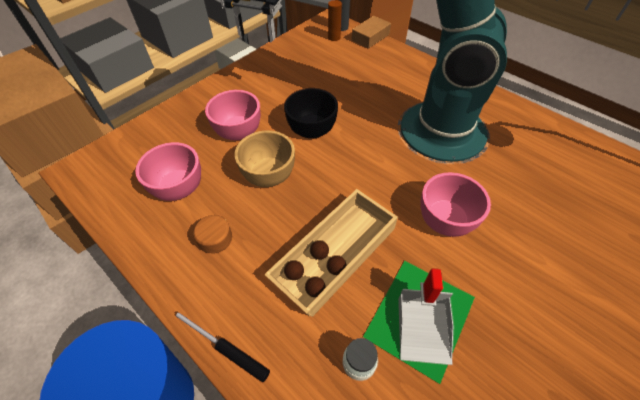

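The light-wood bowl at top-view (388,191) fits the description. The other four bowls, at (433,127), (456,208), (234,265) (pink) and (403,264) (black), are look-alikes. The scoop is at (203,178) on the green mat, and the tray is at (284,174) with the balls in its far half. I'll take precise measurements now and confirm the bowl in a crop.

Run:
```python
from h import *
F={n:grab(n) for n in('top','scene')}
f=F['top']
big=cv2.resize(f['pixels'][90:240,160:440],None,fx=2.8,fy=2.8,interpolation=cv2.INTER_CUBIC);cv2.imwrite('pics/crop1.png',big[:,:,::-1])
for n,f in F.items():
    for l in('ball1_center','scoop_lip','scoop_grip','tray','mat','bowl'):print(n,l,pos(f,l,5,.3))
    def fit(reg,z):
        c,_=cv2.findContours(reg.astype(np.uint8),0,1);c=max(c,key=cv2.contourArea)[:,0]
        P=np.array([ray(f,u,v,z)[:2] for u,v in c],np.float32);r=cv2.minAreaRect(P);return np.round(r[0],4),np.round(r[1],3),round(r[2],2)
    hsv=cv2.cvtColor(f['pixels'],cv2.COLOR_RGB2HSV)
    green=cv2.inRange(hsv,(45,120,40),(75,255,255))>0
    print('mat',fit(green,.003))
    m=finder.masks_of(f,'tray')
    if m: print('tray',m[0]['conf'],fit(m[0]['region'],.058))
    dark=(cv2.inRange(hsv,(0,0,0),(180,255,75))>0)
    t=m[0]['region'] if m else None
    if t is not None:
        u,v=np.meshgrid(range(640),range(400)); c,_=cv2.findContours(t.astype(np.uint8),0,1);hull=np.zeros((400,640),np.uint8);cv2.fillConvexPoly(hull,cv2.convexHull(max(c,key=cv2.contourArea)),1)
        k,lab,st,ce=cv2.connectedComponentsWithStats((dark&(hull>0)).astype(np.uint8))
        for i in range(1,k):
            if st[i,4]>40: print('blob',st[i,4],np.round(ce[i]),np.round(ray(f,*ce[i],.032),3))
    red=(cv2.inRange(hsv,(0,170,90),(6,255,255))>0)|(cv2.inRange(hsv,(174,170,90),(180,255,255))>0)
    k,lab,st,ce=cv2.connectedComponentsWithStats(red.astype(np.uint8))
    for i in range(1,k):
        if st[i,4]>40: print('red',st[i],np.round(ce[i]))
```

```text
top ball1_center [(0.62, [0.608, 0.074, 0.033])]
top scoop_lip [(0.88, [0.641, 0.352, 0.001]), (0.55, [0.577, 0.305, 0.005])]
top scoop_grip [(0.96, [0.535, 0.276, 0.13])]
top tray [(0.56, [0.573, 0.04, 0.005]), (0.39, [0.687, 0.004, 0.007])]
top mat [(0.77, [0.561, 0.285, 0.0]), (0.75, [0.685, 0.008, 0.007])]
top bowl [(0.91, [0.716, -0.443, -0.0]), (0.87, [0.44, -0.495, -0.001]), (0.86, [0.275, -0.33, 0.003]), (0.66, [0.283, 0.188, 0.002]), (0.57, [0.505, -0.288, -0.002])]
mat (array([0.5615, 0.288 ]), array([0.216, 0.175]), 10.49)
tray 0.83 (array([0.5745, 0.0411]), array([0.34 , 0.139]), 0.55)
red [198 175  16  16 106] [205. 183.]
scene ball1_center [(0.58, [0.601, 0.07, 0.034])]
scene scoop_lip [(0.69, [0.64, 0.355, -0.002])]
scene scoop_grip [(0.77, [0.534, 0.272, 0.127]), (0.63, [0.575, 0.306, 0.005])]
scene tray [(0.78, [0.571, 0.039, -0.004])]
scene mat []
scene bowl [(0.94, [0.27, -0.326, 0.001]), (0.89, [0.442, -0.5, -0.001]), (0.8, [0.711, -0.448, 0.002]), (0.6, [0.284, 0.191, 0.003]), (0.59, [0.501, -0.291, 0.004])]
mat (array([0.5684, 0.2411]), array([0.219, 0.087]), 11.35)
tray 0.65 (array([0.5753, 0.0452]), array([0.336, 0.151]), 0.68)
blob 186 [317. 251.] [0.608 0.011 0.032]
blob 193 [334. 266.] [0.61  0.069 0.032]
blob 193 [291. 271.] [0.688 0.003 0.032]
blob 211 [313. 287.] [0.684 0.069 0.032]
red [426 269  17  33 320] [435. 284.]
```

View pics/crop1.png

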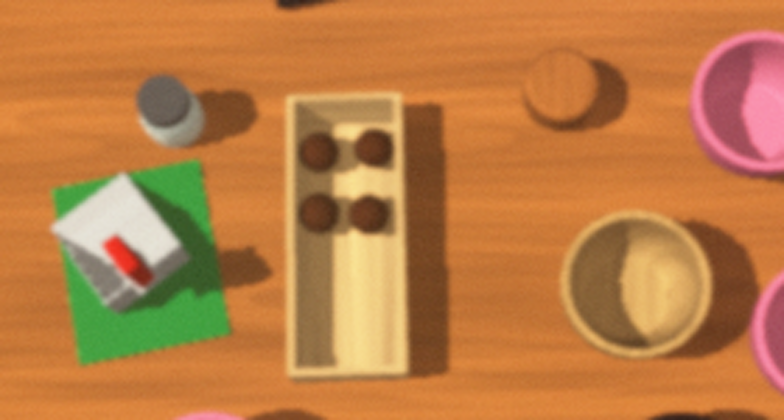

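Emit:
apply_moves([
  {"offset": [0,0,-0.02]},
  {"offset": [0,0,-0.03]},
  {"offset": [0,0,-0.02]},
  {"offset": [0,-0.02,0]},
  {"offset": [0.01,-0.03,0]},
], hand=-1)

```text
invalid input at $.deltas[0]: expected keys offset, twist
```

The crop confirms it: the light-wood bowl is at crop (637,284), which is top-view (387,191). The scoop, tray and all four balls are clear. Next I travel to above the handle.

Emit:
apply_moves([
  {"offset": [0.024,-0.0263,-0.01],"twist": [0,0,0]},
  {"offset": [0.024,-0.0263,-0.01],"twist": [0,0,0]},
  {"offset": [0.024,-0.0263,-0.01],"twist": [0,0,0]},
  {"offset": [0.024,-0.0263,-0.01],"twist": [0,0,0]},
  {"offset": [0.024,-0.0263,-0.01],"twist": [0,0,0]},
], hand=-1)

```text
time_s: 2.3
tcp_pos: [0.3122, -0.3994, 0.2559]
eef_rot: [180.0, 0.0, 24.2]
force: [1.3, -0.5, 0.9]
gripper_width: 0.0937
grasp_force: 0.0
```

Emit:
apply_moves([
  {"offset": [0.024,-0.0263,0],"twist": [0,0,0]},
  {"offset": [0.024,-0.0263,0],"twist": [0,0,0]},
  {"offset": [0.024,-0.0263,0],"twist": [0,0,0]},
  {"offset": [0.024,-0.0263,0],"twist": [0,0,0]},
  {"offset": [0.024,-0.0263,0],"twist": [0,0,0]},
])

```text
time_s: 2.8
tcp_pos: [0.3676, -0.2302, 0.2556]
eef_rot: [180.0, -0.0, 24.2]
force: [1.3, -0.4, 0.1]
gripper_width: 0.094
grasp_force: 0.0
```

Emit:
apply_moves([
  {"offset": [0.024,-0.0263,0],"twist": [0,0,0]},
  {"offset": [0.024,-0.0263,0],"twist": [0,0,0]},
  {"offset": [0.024,-0.0263,0],"twist": [0,0,0]},
  {"offset": [0.024,-0.0263,0],"twist": [0,0,0]},
  {"offset": [0.024,-0.0263,0],"twist": [0,0,0]},
])

```text
time_s: 3.3
tcp_pos: [0.4231, -0.0611, 0.2557]
eef_rot: [180.0, -0.0, 24.2]
force: [0.3, -0.6, 0.1]
gripper_width: 0.094
grasp_force: 0.0
```

Emit:
apply_moves([
  {"offset": [0.024,-0.0263,0],"twist": [0,0,0]},
  {"offset": [0.024,-0.0263,0],"twist": [0,0,0]},
  {"offset": [0.024,-0.0263,0],"twist": [0,0,0]},
  {"offset": [0.024,-0.0263,0],"twist": [0,0,0]},
  {"offset": [0.024,-0.0263,0],"twist": [0,0,0]},
])

```text
time_s: 3.8
tcp_pos: [0.4787, 0.1081, 0.2557]
eef_rot: [180.0, -0.0, 24.2]
force: [-0.3, -0.0, 0.2]
gripper_width: 0.0935
grasp_force: 0.0
```

Emit:
apply_moves([
  {"offset": [0.02,-0.022,0],"twist": [0,0,0]},
  {"offset": [0.02,-0.022,0],"twist": [0,0,0]},
  {"offset": [0.02,-0.022,0],"twist": [0,0,0]},
  {"offset": [0.02,-0.022,0],"twist": [0,0,0]},
  {"offset": [0,0,0],"twist": [0,0,0]},
])

```text
time_s: 4.3
tcp_pos: [0.5151, 0.2233, 0.2552]
eef_rot: [-179.9, -0.0, 24.4]
force: [0.2, -1.3, -1.2]
gripper_width: 0.0936
grasp_force: 0.0
```

```bash
cat >> h.py <<'E'
def go(p,e,n,cur=None):
    """per-row tool-frame offset and twist for n equal rows (print)"""
    s=env.read_state(); p0,e0=cur if cur else (s['tcp_pos'],s['eef_rot'])
    A=R.from_euler('xyz',e0,degrees=True);B=R.from_euler('xyz',e,degrees=True)
    w=(A.inv()*B).as_rotvec()
    print('total off',np.round(A.inv().apply(np.array(p)-p0),4),'tw',np.round(w,4))
    for i in range(n):
        Ai=A*R.from_rotvec(w*i/n); print(i,np.round(Ai.inv().apply((np.array(p)-p0)/n),4).tolist(),np.round(w/n,4).tolist())
E
python3 - <<'E'
from h import *
print(np.round(env.read_state()['joints'],1))
f=grab('wrist');save(f,'w1.png')
for l in('scoop_grip','scoop_lip','scoop'):print(l,pos(f,l))
hsv=cv2.cvtColor(f['pixels'],cv2.COLOR_RGB2HSV)
red=(cv2.inRange(hsv,(0,150,150),(8,255,255))>0)|(cv2.inRange(hsv,(172,150,150),(180,255,255))>0)
c,_=cv2.findContours(red.astype(np.uint8),0,1);c=max(c,key=cv2.contourArea)[:,0]
r=cv2.minAreaRect(np.array([ray(f,u,v,.147)[:2] for u,v in c],np.float32));print(r)
E
```

```text
[   4.2   18.5  -38.1   97.3   12.    68.4 -102.5]
scoop_grip [(0.85, [0.533, 0.28, 0.128]), (0.5, [0.607, 0.072, 0.01])]
scoop_lip [(0.84, [0.633, 0.354, 0.007])]
scoop [(0.88, [0.578, 0.308, 0.005]), (0.43, [0.681, 0.074, 0.01])]
((0.5354405641555786, 0.27617835998535156), (0.04522524029016495, 0.020606696605682373), 37.67628860473633)
```

View pics/w1.png

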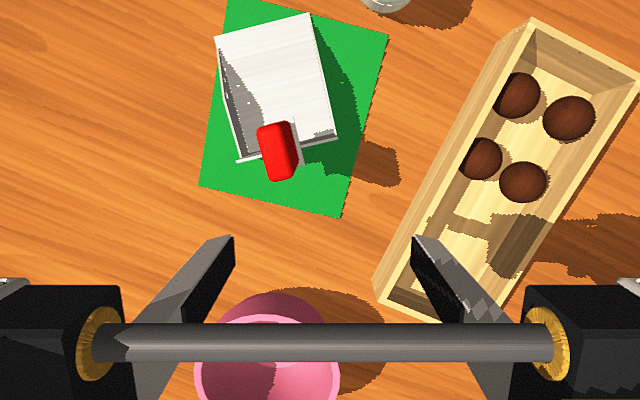

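The wrist view shows the red handle at (277,150), with the scoop mouth pointing toward the upper left of the picture, and all four balls in the tray. Handle centre is (0.5355, 0.276) with yaw about 37°.

Run:
```python
from h import *
go([.5353,.276,.2],[180,0,37],5)
```

```text
total off [ 0.0417 -0.0439  0.0554] tw [ 0.0003  0.0003 -0.2238]
0 [0.0083, -0.0088, 0.0111] [0.0001, 0.0001, -0.0448]
1 [0.0087, -0.0084, 0.0111] [0.0001, 0.0001, -0.0448]
2 [0.0091, -0.008, 0.0111] [0.0001, 0.0001, -0.0448]
3 [0.0094, -0.0076, 0.0111] [0.0001, 0.0001, -0.0448]
4 [0.0098, -0.0071, 0.0111] [0.0001, 0.0001, -0.0448]
```

Emit:
apply_moves([
  {"offset": [0.0083,-0.0088,0.011],"twist": [0,0,-0.0448]},
  {"offset": [0.0087,-0.0084,0.011],"twist": [0,0,-0.0448]},
  {"offset": [0.0091,-0.008,0.011],"twist": [0,0,-0.0448]},
  {"offset": [0.0094,-0.0076,0.011],"twist": [0,0,-0.0448]},
  {"offset": [0.0098,-0.0071,0.011],"twist": [0,0,-0.0448]},
])

```text
time_s: 5.0
tcp_pos: [0.5353, 0.278, 0.1991]
eef_rot: [-180.0, 0.0, 37.3]
force: [0.6, -0.1, -0.8]
gripper_width: 0.0943
grasp_force: 0.0
```

Emit:
apply_moves([
  {"offset": [0,0,0.025],"twist": [0,0,0]},
  {"offset": [0,0,0.025],"twist": [0,0,0]},
  {"offset": [0,0,0.025],"twist": [0,0,0]},
  {"offset": [0,0,0.019],"twist": [0,0,0]},
  {"offset": [0,0,0],"twist": [0,0,0]},
])

```text
time_s: 5.5
tcp_pos: [0.5339, 0.2768, 0.1035]
eef_rot: [-179.9, 0.2, 37.2]
force: [-0.4, -1.0, -0.0]
gripper_width: 0.0941
grasp_force: 0.0
```

Emit:
apply_moves([
  {"offset": [0,0,0],"twist": [0,0,0]},
  {"offset": [0,0,0],"twist": [0,0,0]},
  {"offset": [0,0,0],"twist": [0,0,0]},
  {"offset": [0,0,0],"twist": [0,0,0]},
  {"offset": [0,0,0],"twist": [0,0,0]},
], hand=1)

```text
time_s: 6.0
tcp_pos: [0.5354, 0.2769, 0.1069]
eef_rot: [180.0, -0.0, 37.1]
force: [0.3, -0.0, -0.0]
gripper_width: 0.0578
grasp_force: 0.0
```

Emit:
apply_moves([
  {"offset": [0,0,0],"twist": [0,0,0]},
  {"offset": [0,0,0],"twist": [0,0,0]},
  {"offset": [0,0,0],"twist": [0,0,0]},
  {"offset": [0,0,0],"twist": [0,0,0]},
  {"offset": [0,0,0],"twist": [0,0,0]},
])

```text
time_s: 6.5
tcp_pos: [0.5351, 0.2768, 0.1064]
eef_rot: [-180.0, 0.0, 37.1]
force: [0.1, 1.2, -1.6]
gripper_width: 0.0215
grasp_force: 30.0
```

Emit:
apply_moves([
  {"offset": [0,0,-0.01],"twist": [0,0,0]},
  {"offset": [0,0,-0.025],"twist": [0,0,0]},
  {"offset": [0,0,-0.03],"twist": [0,0,0]},
  {"offset": [0,0,-0.03],"twist": [0,0,0]},
  {"offset": [0,0,-0.025],"twist": [0,0,0]},
])

```text
time_s: 7.0
tcp_pos: [0.5351, 0.2771, 0.2287]
eef_rot: [-180.0, -0.1, 37.1]
force: [0.2, 0.4, -2.4]
gripper_width: 0.0217
grasp_force: 30.0
```

Run:
```python
from h import *
go([.438,.0405,.2265],[180,0,0.6],15,([.5353,.277,.2265],[180,0,37.1]))
f=grab('wrist')
for l in('scoop_grip','scoop_lip','scoop'):print(l,[(round(d['conf'],2),np.round((np.array(f['tool_from_camera'])@np.r_[d['position'],1])[:3],3)) for d in finder.place_of(f,l)[:2]])
```

```text
total off [-0.2203  0.1299  0.    ] tw [ 0.    -0.     0.637]
0 [-0.0147, 0.0087, 0.0] [0.0, -0.0, 0.0425]
1 [-0.0143, 0.0093, 0.0] [0.0, -0.0, 0.0425]
2 [-0.0139, 0.0099, 0.0] [0.0, -0.0, 0.0425]
3 [-0.0135, 0.0105, 0.0] [0.0, -0.0, 0.0425]
4 [-0.013, 0.011, 0.0] [0.0, -0.0, 0.0425]
5 [-0.0125, 0.0116, 0.0] [0.0, -0.0, 0.0425]
6 [-0.012, 0.0121, 0.0] [0.0, -0.0, 0.0425]
7 [-0.0115, 0.0126, 0.0] [0.0, -0.0, 0.0425]
8 [-0.011, 0.0131, 0.0] [0.0, -0.0, 0.0425]
9 [-0.0104, 0.0135, 0.0] [0.0, -0.0, 0.0425]
10 [-0.0098, 0.0139, 0.0] [0.0, -0.0, 0.0425]
11 [-0.0092, 0.0143, 0.0] [0.0, -0.0, 0.0425]
12 [-0.0086, 0.0147, 0.0] [0.0, -0.0, 0.0425]
13 [-0.008, 0.0151, 0.0] [0.0, -0.0, 0.0425]
14 [-0.0073, 0.0154, 0.0] [0.0, -0.0, 0.0425]
scoop_grip [(0.72, array([ 0.   , -0.002, -0.023]))]
scoop_lip [(0.69, array([0.127, 0.002, 0.097]))]
scoop [(0.7, array([0.052, 0.003, 0.098]))]
```

Emit:
apply_moves([
  {"offset": [-0.0147,0.0087,0],"twist": [0,0,0.0425]},
  {"offset": [-0.0143,0.0093,0],"twist": [0,0,0.0425]},
  {"offset": [-0.0139,0.0099,0],"twist": [0,0,0.0425]},
  {"offset": [-0.0135,0.0105,0],"twist": [0,0,0.0425]},
  {"offset": [-0.013,0.011,0],"twist": [0,0,0.0425]},
])

```text
time_s: 7.7
tcp_pos: [0.5019, 0.1969, 0.2257]
eef_rot: [-180.0, 0.1, 24.7]
force: [-0.2, 0.3, -2.2]
gripper_width: 0.0216
grasp_force: 30.0
```

Emit:
apply_moves([
  {"offset": [-0.0125,0.0116,0],"twist": [0,0,0.0425]},
  {"offset": [-0.012,0.0121,0],"twist": [0,0,0.0425]},
  {"offset": [-0.0115,0.0126,0],"twist": [0,0,0.0425]},
  {"offset": [-0.011,0.0131,0],"twist": [0,0,0.0425]},
  {"offset": [-0.0104,0.0135,0],"twist": [0,0,0.0425]},
])

```text
time_s: 8.2
tcp_pos: [0.4697, 0.1178, 0.2265]
eef_rot: [-180.0, -0.0, 12.5]
force: [0.6, -0.0, -0.9]
gripper_width: 0.0217
grasp_force: 30.0
```

Emit:
apply_moves([
  {"offset": [-0.0098,0.0139,0],"twist": [0,0,0.0425]},
  {"offset": [-0.0092,0.0143,0],"twist": [0,0,0.0425]},
  {"offset": [-0.0086,0.0147,0],"twist": [0,0,0.0425]},
  {"offset": [-0.008,0.0151,0],"twist": [0,0,0.0425]},
  {"offset": [-0.0073,0.0154,0],"twist": [0,0,0.0425]},
])

```text
time_s: 8.7
tcp_pos: [0.4371, 0.0391, 0.2265]
eef_rot: [-180.0, -0.0, 0.3]
force: [-0.0, -0.0, -2.0]
gripper_width: 0.0215
grasp_force: 30.0
```

Emit:
apply_moves([
  {"offset": [0,0,0],"twist": [0,0,0]},
  {"offset": [0,0,0],"twist": [0,0,0]},
  {"offset": [0,0,0],"twist": [0,0,0]},
  {"offset": [0,0,0],"twist": [0,0,0]},
  {"offset": [0,0,0],"twist": [0,0,0]},
])

```text
time_s: 9.2
tcp_pos: [0.4377, 0.0407, 0.2264]
eef_rot: [-180.0, 0.0, 0.6]
force: [0.6, -0.2, -1.9]
gripper_width: 0.022
grasp_force: 30.0
```

Run:
```python
from h import *
s=env.read_state();print(s['tcp_pos'],s['eef_rot'],s['joints'])
for n in('wrist','top','scene'):
    f=grab(n);save(f,n+'2.png')
    for l in('scoop_grip','scoop_lip','scoop','tray'):print(n,l,pos(f,l,2))
    if n=='wrist':
        for x in(.418,.57,.72):
            for y in(-.0185,.0995): print((x,y),np.round(proj(f,[x,y,.008])),np.round(proj(f,[x,y,.058])))
        a=np.array(s['tcp_pos']); 
        for p in ((.127,.054,.1035),(.127,-.054,.1035)):
            W=f['wc']@np.linalg.inv(np.array(f['tool_from_camera']));print('lip corner',np.round(proj(f,(W@np.r_[p,1])[:3])))
```

```text
[0.43772825 0.04074509 0.22637342] [-1.79983241e+02  1.37570803e-02  5.76013124e-01] [  20.35166234    4.6557145   -30.96374065  115.13965106    2.71769027
   60.90384889 -101.27533923]
wrist scoop_grip [(0.78, [0.436, 0.046, 0.247])]
wrist scoop_lip [(0.67, [0.566, 0.044, 0.126])]
wrist scoop [(0.79, [0.488, 0.043, 0.127])]
wrist tray [(0.39, [0.564, 0.287, 0.004])]
(0.418, -0.0185) [375. 194.] [382. 206.]
(0.418, 0.0995) [271. 193.] [265. 205.]
(0.57, -0.0185) [382.  51.] [391.  42.]
(0.57, 0.0995) [268.  50.] [259.  41.]
(0.72, -0.0185) [ 390. -123.] [ 402. -162.]
(0.72, 0.0995) [ 263. -124.] [ 253. -164.]
lip corner [398.  34.]
lip corner [249.  34.]
top scoop_grip []
top scoop_lip [(0.66, [0.738, 0.249, 0.001])]
top scoop []
top tray []
scene scoop_grip [(0.62, [0.433, 0.04, 0.25]), (0.52, [0.683, 0.007, 0.009])]
scene scoop_lip [(0.77, [0.567, 0.044, 0.122])]
scene scoop [(0.7, [0.485, 0.037, 0.128]), (0.68, [0.555, 0.291, 0.002])]
scene tray [(0.85, [0.572, 0.041, -0.004])]
```

View pics/wrist2.png

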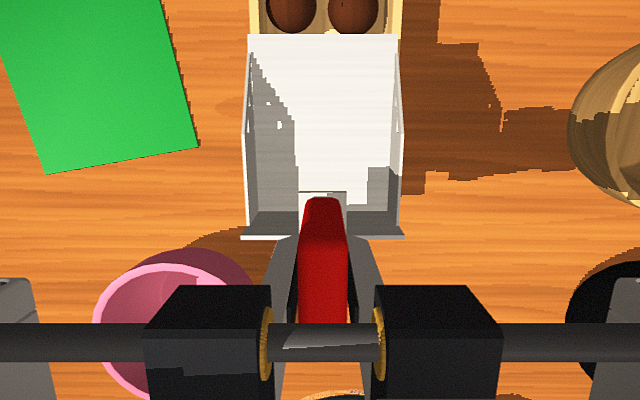

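Run:
```python
from h import *
f=grab('wrist');g=cv2.cvtColor(f['pixels'],cv2.COLOR_RGB2GRAY).astype(int)
for v in(4,14,24):
    d=np.diff(g[v]);print(v,[(int(u),int(d[u])) for u in range(235,420) if abs(d[u])>25])
    for z in(.058,.008):print(z,[round(float(ray(f,u,v,z)[1]),4) for u in(250,260,390,402)],round(float(ray(f,250,v,z)[0]),3))
```

```text
4 [(247, 32), (248, 33), (257, -141), (264, -82), (269, 31), (314, 27), (315, 57), (326, -30), (327, -63), (376, 53), (377, 61), (383, -40), (385, 49), (386, 85), (387, -28), (391, 28), (392, 31), (401, -168)]
0.058 [0.1063, 0.0975, -0.0164, -0.0269] 0.6
0.008 [0.1155, 0.1055, -0.0248, -0.0368] 0.613
14 [(247, 28), (248, 50), (257, -109), (266, -85), (271, 29), (313, 45), (314, 71), (326, -39), (327, -63), (376, 51), (377, 37), (383, -34), (385, 52), (386, 76), (387, -31), (391, 43), (400, -76), (401, -77)]
0.058 [0.1066, 0.0978, -0.0169, -0.0275] 0.592
0.008 [0.1159, 0.1058, -0.0253, -0.0374] 0.604
24 [(248, 50), (257, -74), (258, -73), (271, -26), (272, -108), (276, 30), (308, 55), (309, 58), (330, -76), (331, -36), (371, 30), (372, 59), (382, -41), (384, 54), (385, 75), (390, 27), (391, 37), (400, -166)]
0.058 [0.1069, 0.0981, -0.0173, -0.028] 0.584
0.008 [0.1163, 0.1061, -0.0258, -0.038] 0.594
```

Emit:
apply_moves([
  {"offset": [0,0,0.02],"twist": [0,0,0]},
  {"offset": [0,0,0.02],"twist": [0,0,0]},
  {"offset": [0,0,0.01],"twist": [0,0,0]},
  {"offset": [0,0,0],"twist": [0,0,0]},
  {"offset": [0,0,0],"twist": [0,0,0]},
])

```text
time_s: 10.5
tcp_pos: [0.438, 0.0405, 0.177]
eef_rot: [-180.0, -0.0, 0.5]
force: [-0.1, -0.2, -2.5]
gripper_width: 0.0215
grasp_force: 30.0
```

Emit:
apply_moves([
  {"offset": [0,0.0005,0.02],"twist": [0,0,0]},
  {"offset": [0,0.0005,0.018],"twist": [0,0,0]},
  {"offset": [0,0,0.012],"twist": [0,-0.0175,0]},
  {"offset": [0,0,0.005],"twist": [0,-0.0175,0]},
  {"offset": [0,0,0],"twist": [0,0,0]},
])

```text
time_s: 11.0
tcp_pos: [0.4381, 0.0395, 0.1217]
eef_rot: [-180.0, 2.0, 0.5]
force: [0.6, 0.5, -1.4]
gripper_width: 0.0223
grasp_force: 30.0
```

Emit:
apply_moves([
  {"offset": [0,0,0.001],"twist": [0,0,0]},
  {"offset": [0,0,0.001],"twist": [0,0,0]},
  {"offset": [0,0,0.001],"twist": [0,0,0]},
  {"offset": [0,0,0],"twist": [0,0,0]},
  {"offset": [0,0,0],"twist": [0,0,0]},
])

```text
time_s: 11.5
tcp_pos: [0.4375, 0.0393, 0.1186]
eef_rot: [180.0, 2.0, 0.5]
force: [-0.9, -0.5, -2.1]
gripper_width: 0.0219
grasp_force: 30.0
```

Emit:
apply_moves([
  {"offset": [0,0,0.001],"twist": [0,0,0]},
  {"offset": [0,0,0.0005],"twist": [0,0,0]},
  {"offset": [0,0,0],"twist": [0,0,0]},
  {"offset": [0,0,0],"twist": [0,0,0]},
  {"offset": [0,0,0],"twist": [0,0,0]},
])

```text
time_s: 12.0
tcp_pos: [0.4374, 0.0394, 0.117]
eef_rot: [-180.0, 2.0, 0.5]
force: [-0.1, 1.1, -1.9]
gripper_width: 0.0219
grasp_force: 30.0
```

Emit:
apply_moves([
  {"offset": [0,0,0.001],"twist": [0,0,0]},
  {"offset": [0,0,0],"twist": [0,0,0]},
  {"offset": [0,0,0],"twist": [0,0,0]},
  {"offset": [0,0,0],"twist": [0,0,0]},
  {"offset": [0,0,0],"twist": [0,0,0]},
])

```text
time_s: 12.5
tcp_pos: [0.4374, 0.0394, 0.116]
eef_rot: [-180.0, 2.0, 0.5]
force: [0.4, 0.6, -1.7]
gripper_width: 0.0217
grasp_force: 30.0
```

Emit:
apply_moves([
  {"offset": [0,0,0.001],"twist": [0,0,0]},
  {"offset": [0,0,0],"twist": [0,0,0]},
  {"offset": [0,0,0],"twist": [0,0,0]},
  {"offset": [0,0,0],"twist": [0,0,0]},
  {"offset": [0,0,0],"twist": [0,0,0]},
])

```text
time_s: 13.0
tcp_pos: [0.4374, 0.0394, 0.115]
eef_rot: [-180.0, 2.0, 0.5]
force: [-0.2, 0.3, -2.5]
gripper_width: 0.022
grasp_force: 30.0
```

Run:
```python
from h import *
s=env.read_state();print(s['force'],s['wrist_torque'],s['joints'])
f=grab('scene');save(f,'s3.png');c=f['pixels'][150:330,200:440];cv2.imwrite('pics/s3c.png',cv2.resize(c,None,fx=3,fy=3,interpolation=cv2.INTER_CUBIC)[:,:,::-1])
print(pos(f,'scoop_lip'),pos(f,'scoop'))
```

```text
[-0.15413077  0.32630799 -2.49034301] [ 0.02841111 -0.11385645  0.06781172] [  17.59676996   15.33541694  -29.91197778  120.45627531    9.61479834
   48.56163746 -107.54036036]
[(0.74, [0.562, 0.041, 0.003]), (0.29, [0.607, 0.072, 0.006])] [(0.75, [0.484, 0.037, 0.012]), (0.6, [0.749, -0.217, 0.001])]
```

View pics/s3c.png

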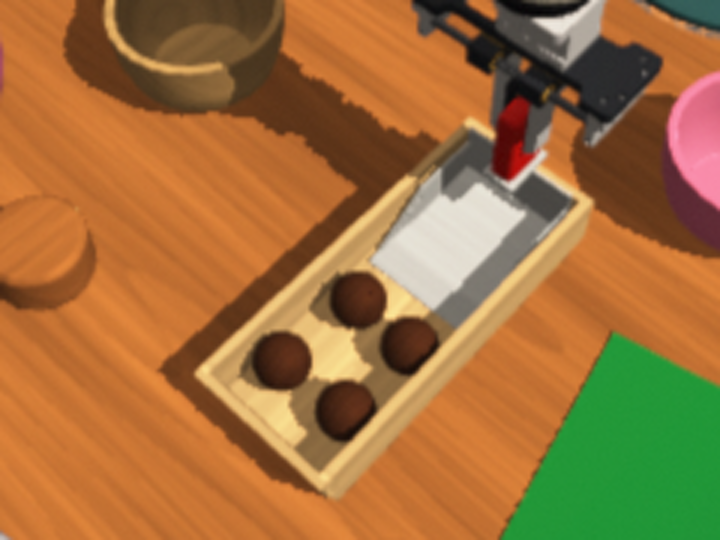

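The crop shows the scoop seated in the near half of the tray, lip at about (405,285), with the four balls just ahead of it.

Emit:
apply_moves([
  {"offset": [0,0,0.001],"twist": [0,0,0]},
  {"offset": [0,0,0],"twist": [0,0,0]},
  {"offset": [0,0,0],"twist": [0,0,0]},
  {"offset": [0,0,0],"twist": [0,0,0]},
  {"offset": [0,0,0],"twist": [0,0,0]},
])

```text
time_s: 13.65
tcp_pos: [0.4373, 0.0394, 0.114]
eef_rot: [180.0, 2.0, 0.5]
force: [-3.8, 0.7, 5.3]
gripper_width: 0.0218
grasp_force: 30.0
```

Emit:
apply_moves([
  {"offset": [0,0,0.001],"twist": [0,0,0]},
  {"offset": [0,0,0],"twist": [0,0,0]},
  {"offset": [0,0,0],"twist": [0,0,0]},
  {"offset": [0,0,0],"twist": [0,0,0]},
  {"offset": [0,0,0],"twist": [0,0,0]},
])

```text
time_s: 14.15
tcp_pos: [0.4372, 0.0394, 0.113]
eef_rot: [-180.0, 2.0, 0.5]
force: [-5.1, -0.1, 5.3]
gripper_width: 0.0219
grasp_force: 30.0
```

Emit:
apply_moves([
  {"offset": [0.008,0,-0.0006],"twist": [0,0,0]},
  {"offset": [0.01,0,-0.0004],"twist": [0,0,0]},
  {"offset": [0.01,0,-0.0003],"twist": [0,0,0]},
  {"offset": [0.01,0,-0.0003],"twist": [0,0,0]},
  {"offset": [0.01,0,-0.0003],"twist": [0,0,0]},
])

```text
time_s: 14.65
tcp_pos: [0.4862, 0.0398, 0.1131]
eef_rot: [-180.0, 2.0, 0.5]
force: [-4.2, -0.1, 4.6]
gripper_width: 0.0219
grasp_force: 30.0
```

Emit:
apply_moves([
  {"offset": [0.008,0,-0.0003],"twist": [0,0,0]},
  {"offset": [0.008,0,-0.0003],"twist": [0,0,0]},
  {"offset": [0.007,0,-0.0003],"twist": [0,0,0]},
  {"offset": [0.007,0,-0.0003],"twist": [0,0,0]},
  {"offset": [0.006,0,-0.0002],"twist": [0,0,0]},
])

```text
time_s: 15.15
tcp_pos: [0.5219, 0.0401, 0.1132]
eef_rot: [-180.0, 2.0, 0.5]
force: [-2.7, 0.1, 1.1]
gripper_width: 0.0221
grasp_force: 30.0
```

Run:
```python
from h import *
f=grab('scene');save(f,'s4.png');c=f['pixels'][150:330,200:440];cv2.imwrite('pics/s4c.png',cv2.resize(c,None,fx=3,fy=3,interpolation=cv2.INTER_CUBIC)[:,:,::-1])
print(pos(f,'scoop_lip'),pos(f,'scoop'),pos(f,'ball1_center'))
```

```text
[(0.82, [0.65, 0.041, 0.006])] [(0.68, [0.57, 0.04, 0.011])] [(0.58, [0.649, 0.073, 0.031])]
```

View pics/s4c.png

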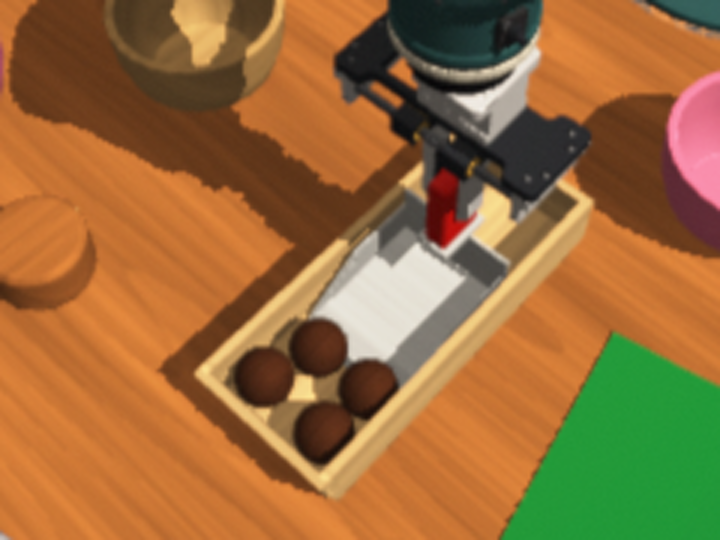

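The balls are now lined up against the far end, with the near row riding on the lip at around (345,365). I'll keep pushing.

Emit:
apply_moves([
  {"offset": [0.007,0,-0.0002],"twist": [0,0,0]},
  {"offset": [0.007,0,-0.0002],"twist": [0,0,0]},
  {"offset": [0.007,0,-0.0002],"twist": [0,0,0]},
  {"offset": [0.007,0,-0.0002],"twist": [0,0,0]},
  {"offset": [0.007,0,-0.0002],"twist": [0,0,0]},
])

```text
time_s: 15.85
tcp_pos: [0.5569, 0.0406, 0.1132]
eef_rot: [-180.0, 2.0, 0.5]
force: [-5.5, 0.2, 6.6]
gripper_width: 0.0218
grasp_force: 30.0
```

Emit:
apply_moves([
  {"offset": [0.007,0,-0.0002],"twist": [0,0,0]},
  {"offset": [0.007,0,-0.0002],"twist": [0,0,0]},
  {"offset": [0.006,0,-0.0002],"twist": [0,0,0]},
  {"offset": [0.004,0,-0.0002],"twist": [0,0,0]},
  {"offset": [0,0,0],"twist": [0,0,0]},
])

```text
time_s: 16.35
tcp_pos: [0.5815, 0.0407, 0.113]
eef_rot: [-180.0, 2.0, 0.5]
force: [1.9, 0.8, -0.7]
gripper_width: 0.0217
grasp_force: 30.0
```

Run:
```python
from h import *
f=grab('scene');save(f,'s5.png');c=f['pixels'][150:330,200:440];cv2.imwrite('pics/s5c.png',cv2.resize(c,None,fx=3,fy=3,interpolation=cv2.INTER_CUBIC)[:,:,::-1])
print(pos(f,'scoop_lip'),pos(f,'scoop'),pos(f,'ball1_center'))
```

```text
[(0.85, [0.709, 0.044, 0.007])] [(0.85, [0.63, 0.04, 0.01]), (0.72, [0.689, 0.013, 0.015]), (0.22, [0.703, 0.004, 0.036])] [(0.67, [0.625, 0.062, 0.035])]
```

View pics/s5c.png

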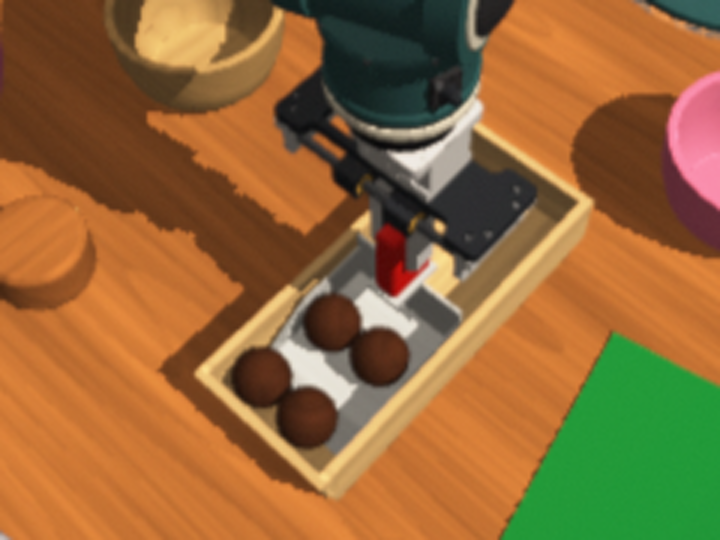

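The near row is inside the scoop, at (333,320) and (380,355), and the far row sits on the lip ramp. Next I push the last few millimetres and tip the lip up about the back edge.

```bash
cat >> h.py <<'E'
def path(poses):
    """poses: list of (p,Rotation); prints per-row rows"""
    for i in range(len(poses)-1):
        (p,A),(q,B)=poses[i],poses[i+1]
        print(i,np.round(A.inv().apply(q-p),4).tolist(),np.round((A.inv()*B).as_rotvec(),4).tolist())
E
python3 - <<'E'
from h import *
s=env.read_state();p0=np.array(s['tcp_pos']);A=R.from_euler('xyz',[180,2,.5],degrees=True)
print(p0,s['eef_rot'])
f0=.006; lipdir=np.array([1,.0087,0])
piv=p0+f0*lipdir+np.array([-.008-.0036,0,-.1035+.0003])
v0=p0+f0*lipdir-piv
P=[(p0,A),(p0+f0*lipdir,A)]
n=9
for i in range(1,n+1):
    t=i/n; r=R.from_rotvec(np.radians(-24*t)*np.array([-.0087,1,0]))
    P.append((piv+r.apply(v0)+lipdir*.012*t+np.array([0,0,.005*t]),r*A))
path(P);print(P[-1][0],P[-1][1].as_euler('xyz',degrees=True))
E
```

```text
[0.58072077 0.04068087 0.11302504] [-179.9909107     1.97146405    0.52987174]
0 [0.006, 0.0, -0.0002] [0.0, 0.0, 0.0]
1 [-0.0035, -0.0, -0.0009] [-0.0, 0.0465, 0.0]
2 [-0.0035, -0.0, -0.0008] [-0.0, 0.0465, 0.0]
3 [-0.0035, -0.0, -0.0007] [-0.0, 0.0465, 0.0]
4 [-0.0034, -0.0, -0.0007] [-0.0, 0.0465, 0.0]
5 [-0.0034, -0.0, -0.0006] [-0.0, 0.0465, 0.0]
6 [-0.0034, -0.0, -0.0005] [-0.0, 0.0465, 0.0]
7 [-0.0034, -0.0, -0.0005] [-0.0, 0.0465, 0.0]
8 [-0.0034, -0.0, -0.0004] [-0.0, 0.0465, 0.0]
9 [-0.0034, -0.0, -0.0003] [-0.0, 0.0465, 0.0]
[0.55574277 0.04046356 0.1138204 ] [179.99932471 -22.00090825   0.50011989]
```

Emit:
apply_moves([
  {"offset": [0.004,0,-0.0002],"twist": [0,0,0]},
  {"offset": [0.002,0,0],"twist": [0,0,0]},
  {"offset": [-0.0035,0,-0.0009],"twist": [0,0.0465,0]},
  {"offset": [-0.0035,0,-0.0008],"twist": [0,0.0465,0]},
  {"offset": [-0.0035,0,-0.0007],"twist": [0,0.0465,0]},
])

```text
time_s: 17.05
tcp_pos: [0.5752, 0.0406, 0.1148]
eef_rot: [-180.0, -6.0, 0.5]
force: [0.6, 0.2, -3.8]
gripper_width: 0.0221
grasp_force: 30.0
```

Emit:
apply_moves([
  {"offset": [-0.0034,0,-0.0007],"twist": [0,0.0465,0]},
  {"offset": [-0.0034,0,-0.0006],"twist": [0,0.0465,0]},
  {"offset": [-0.0034,0,-0.0005],"twist": [0,0.0465,0]},
  {"offset": [-0.0034,0,-0.0005],"twist": [0,0.0465,0]},
  {"offset": [-0.0034,0,-0.0004],"twist": [0,0.0465,0]},
])

```text
time_s: 17.55
tcp_pos: [0.558, 0.0403, 0.1143]
eef_rot: [-180.0, -19.3, 0.5]
force: [0.7, -0.3, -3.6]
gripper_width: 0.0218
grasp_force: 30.0
```

Emit:
apply_moves([
  {"offset": [-0.0034,0,-0.0003],"twist": [0,0.0465,0]},
  {"offset": [0,0,0],"twist": [0,0,0]},
  {"offset": [0,0,0],"twist": [0,0,0]},
  {"offset": [0,0,0],"twist": [0,0,0]},
  {"offset": [0,0,0],"twist": [0,0,0]},
])

```text
time_s: 18.05
tcp_pos: [0.5559, 0.0404, 0.1138]
eef_rot: [-180.0, -21.9, 0.5]
force: [0.3, -0.3, -4.1]
gripper_width: 0.0218
grasp_force: 30.0
```

Run:
```python
from h import *
s=env.read_state();print(s['tcp_pos'],s['eef_rot'],s['joints'],s['force'])
f=grab('scene');save(f,'s6.png');c=f['pixels'][150:330,200:440];cv2.imwrite('pics/s6c.png',cv2.resize(c,None,fx=3,fy=3,interpolation=cv2.INTER_CUBIC)[:,:,::-1])
print(pos(f,'scoop_lip'),pos(f,'scoop'),pos(f,'ball1_center'))
```

```text
[0.55587337 0.040424   0.11382289] [-179.98394568  -21.94187231    0.50698805] [  10.87722552   15.28152008  -22.54986578  124.01274446   25.51992573
   21.92533956 -121.427996  ] [ 0.25224614 -0.26180117 -4.1441433 ]
[(0.79, [0.713, 0.039, 0.066])] [(0.74, [0.642, 0.039, 0.042])] [(0.76, [0.599, 0.061, 0.054])]
```

View pics/s6c.png

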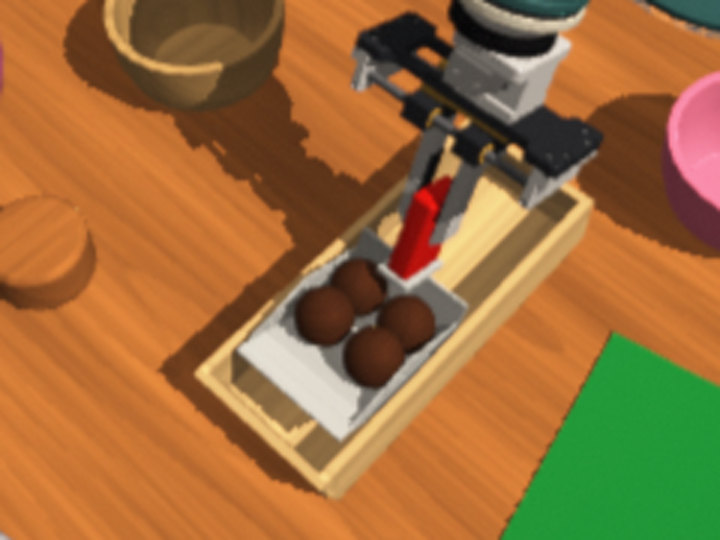

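All four balls are in the pan at around (365,320), and the lift force matches scoop plus balls. I'll lift, and fit a kinematic model from the logged states to choose a pour direction the wrist can reach.

Emit:
apply_moves([
  {"offset": [0.0037,0,-0.0093],"twist": [0,0,0]},
  {"offset": [0.0075,0,-0.0185],"twist": [0,0,0]},
  {"offset": [0.009,0,-0.0223],"twist": [0,0,0]},
  {"offset": [0.009,0,-0.0223],"twist": [0,0,0]},
  {"offset": [0.0056,0,-0.0139],"twist": [0,0,0]},
])

```text
time_s: 18.75
tcp_pos: [0.5558, 0.0408, 0.2094]
eef_rot: [-180.0, -22.1, 0.6]
force: [0.8, 0.8, -3.0]
gripper_width: 0.0217
grasp_force: 30.0
```

```bash
cat > kin.py <<'E'
from h import *
import itertools
from scipy.optimize import least_squares
D=[([63.398,23.947,-.592,92.484,.27,63.637,-3.036],[.256,-.57,.205],[-179.934,.005,24.227]),
([4.2,18.5,-38.1,97.3,12.,68.4,-102.5],[.5151,.2233,.2552],[-179.9,0,24.4]),
([20.3517,4.6557,-30.9637,115.1397,2.7177,60.9038,-101.2753],[.43773,.04075,.22637],[-179.983,.0138,.576]),
([17.5968,15.3354,-29.912,120.4563,9.6148,48.5616,-107.5404],[.4374,.0394,.115],[180,2,.5]),
([10.8772,15.2815,-22.5498,124.0127,25.5199,21.9253,-121.428],[.55587,.04042,.11382],[-179.984,-21.942,.507])]
def fk(q,x,sg):
    q=np.radians(q)*sg; a0,d1,L1,L2,L3,a1,a3,a4,a6,b=x
    M=np.eye(4)
    def rot(ax,t,v):
        X=np.eye(4);X[:3,:3]=R.from_euler(ax,t).as_matrix();X[:3,3]=v;return X
    for ax,t,v in(('z',q[0]+a0,[a1,0,d1]),('y',q[1],[0,0,L1]),('z',q[2],[a3,0,0]),('y',q[3],[a4,0,L2]),('z',q[4],[0,0,0]),('y',q[5],[a6,0,0]),('z',q[6]+b,[0,0,0])):
        X=rot(ax,t,[0,0,0]);X[:3,3]=X[:3,:3]@np.array(v,float);M=M@X
    Z=np.eye(4);Z[2,3]=L3
    return M@Z
def res(x,sg,D):
    r=[]
    for q,p,e in D:
        M=fk(q,x,sg);r+=list((M[:3,3]-p)*5)
        r+=list((R.from_matrix(M[:3,:3]).inv()*R.from_euler('xyz',e,degrees=True)).as_rotvec())
    return np.array(r)
def fit(D):
    best=None
    for s in itertools.product([-1,1],repeat=3):
        for b0 in(0,np.pi/2,np.pi,-np.pi/2):
            sg=np.array([-1,1,s[0],1,s[1],1,s[2]])
            o=least_squares(res,[0,.35,.4,.4,.25,0,0,0,0,b0],args=(sg,D))
            if best is None or o.cost<best[0]:best=(o.cost,o.x,sg)
    return best
E
python3 - <<'E'
from kin import *
s=env.read_state();print(s['tcp_pos'],s['eef_rot'],np.round(s['joints'],1),s['force'])
D.append((s['joints'],s['tcp_pos'],s['eef_rot']))
c,x,sg=fit(D);print(c,np.round(x,4),sg)
np.save('kin.npy',np.r_[x,sg])
r=res(x,sg,D).reshape(-1,6);print(np.abs(r).max(0))
E
```

```text
[0.55584985 0.04078979 0.20944386] [-179.98243367  -22.08106578    0.55644398] [  17.9    6.7  -28.9  118.9   12.3   33.9 -108.6] [ 0.81572432  0.80602651 -3.04935248]
0.001119211570665495 [-4.7200e-02  2.8440e-01  5.0990e-01  4.6870e-01  3.3620e-01  8.0000e-03
 -8.4000e-03  5.4000e-03  9.0000e-04 -4.7583e+00] [-1  1 -1  1 -1  1 -1]
[0.01632596 0.01860618 0.0101203  0.01774715 0.00048461 0.00217004]
```

```bash
cat > plan.py <<'E'
from kin import *
k=np.load('kin.npy');x,sg=k[:10],k[10:]
LO=np.array([-161.28,-22.2,-73.04,3.21,-68.34,10.77,-161.83]);HI=np.array([161.28,115.67,71.86,147.25,248.33,114.83,161.83])
def err(q,p,A):
    M=fk(q,x,sg);return np.r_[p-M[:3,3],(A*R.from_matrix(M[:3,:3]).inv()).as_rotvec()]
def step(q,p,A):
    for _ in range(4):
        e=err(q,p,A);J=np.array([(err(q+np.eye(7)[i]*.05,p,A)-e)/.05 for i in range(7)]).T
        q=q-np.linalg.lstsq(J,e,rcond=1e-3)[0]
    return q
def tool(psi,th): return R.from_euler('z',psi,degrees=True)*R.from_euler('y',th,degrees=True)*R.from_euler('x',180,degrees=True)
def tcp_for_lip(L,psi,th):  # th nose-down deg
    return L+tool(psi,th).apply([-.127,0,-.1035])
B=np.array([.503,-.288,0])
def interp(a,b,n):
    (p,A),(q,C)=a,b;w=(A.inv()*C).as_rotvec()
    return [(p+(q-p)*i/n,A*R.from_rotvec(w*i/n)) for i in range(1,n+1)]
E
python3 - <<'E'
from plan import *
s=env.read_state();q0=np.array(s['joints']);st=(np.array(s['tcp_pos']),R.from_euler('xyz',s['eef_rot'],degrees=True))
for psi in(-120,-90,-60,-30,0,30,60,90):
    d=np.r_[np.cos(np.radians(psi)),np.sin(np.radians(psi)),0];L=B-.035*d+[0,0,.115]
    P=interp(st,(tcp_for_lip(L+[0,0,.03],psi,-15),tool(psi,-15)),20)
    P+=[(tcp_for_lip(L,psi,t),tool(psi,t)) for t in np.arange(-10,51,5)]
    q=q0;Q=[]
    for p in P:q=step(q,*p);Q.append(q)
    Q=np.array(Q);m=np.minimum(Q-LO,HI-Q)
    print(psi,'min margin approach',np.round(m[:20].min(0)),'| pour',np.round(m[20:].min(0)),'end',np.round(Q[-1]),'err',np.round(np.abs(err(Q[-1],*P[-1])).max(),3))
E
```

```text
-120 min margin approach [144.  29.  45.  29.  82.  24. -53.] | pour [105.  40.  61.  50.  26.  34. -50.] end [  57.   26.  -12.   96.  -42.   81. -149.] err 0.0
-90 min margin approach [144.  28.  45.  28.  80.  24. -31.] | pour [111.  35.  60.  38.  40.  16. -25.] end [  51.   36.  -13.   81.  -29.   99. -138.] err 0.0
-60 min margin approach [137.  20.  44.  23.  79.  23.   9.] | pour [120.  23.  56.  24.  54.   1.  15.] end [  42.   43.  -12.   69.  -14.  114. -121.] err 0.0
-30 min margin approach [124.  12.  44.  16.  65.  23.  56.] | pour [123.  17.  62.  19.  67.  -6.  64.] end [ 33.  45. -10.  65.   4. 121. -98.] err 0.0
0 min margin approach [112.  17.  44.  20.  53.  23.  60.] | pour [113.  23.  64.  24.  59.  -2.  88.] end [ 23.  42.  -8.  69.  21. 117. -74.] err 0.0
30 min margin approach [100.  23.  44.  24.  50.  23.  63.] | pour [104.  35.  64.  37.  59.  11. 106.] end [ 17.  36.  -8.  80.  36. 104. -55.] err 0.0
60 min margin approach [95. 27. 43. 27. 52. 23. 66.] | pour [ 98.  41.  54.  50.  67.  27. 119.] end [ 16.  27. -13.  95.  50.  88. -43.] err 0.0
90 min margin approach [99. 28. 43. 28. 55. 23. 69.] | pour [100.  37.  44.  36.  79.  39. 129.] end [ 23.  16. -22. 111.  64.  67. -32.] err 0.0
```

Pouring toward yaw 30° keeps every joint inside its range. I'll generate those rows.

Run:
```python
from plan import *
s=env.read_state();st=(np.array(s['tcp_pos']),R.from_euler('xyz',s['eef_rot'],degrees=True));print(*st[0])
psi=30;d=np.r_[np.cos(np.radians(psi)),np.sin(np.radians(psi)),0];L=B-.035*d+[0,0,.115]
e=(tcp_for_lip(L+[0,0,.03],psi,-15),tool(psi,-15));print(e[0],e[1].as_euler('xyz',degrees=True))
w=np.r_[.4,.8,np.ones(16),.8,.4];c=np.cumsum(w)/w.sum();tw=(st[1].inv()*e[1]).as_rotvec()
path([st]+[(st[0]+(e[0]-st[0])*f,st[1]*R.from_rotvec(tw*f)) for f in c])
```

```text
0.5558498470047037 0.040789786132844105 0.2094438568513068
[ 0.34325265 -0.38023018  0.2121033 ] [180. -15.  30.]
0 [-0.0043, 0.0091, -0.0018] [0.0035, -0.0026, -0.0106]
1 [-0.0089, 0.0181, -0.0037] [0.0071, -0.0053, -0.0212]
2 [-0.0116, 0.0224, -0.0047] [0.0089, -0.0066, -0.0265]
3 [-0.0122, 0.022, -0.0048] [0.0089, -0.0066, -0.0265]
4 [-0.0128, 0.0216, -0.0049] [0.0089, -0.0066, -0.0265]
5 [-0.0134, 0.0212, -0.0051] [0.0089, -0.0066, -0.0265]
6 [-0.014, 0.0208, -0.0051] [0.0089, -0.0066, -0.0265]
7 [-0.0146, 0.0204, -0.0052] [0.0089, -0.0066, -0.0265]
8 [-0.0152, 0.02, -0.0053] [0.0089, -0.0066, -0.0265]
9 [-0.0157, 0.0195, -0.0054] [0.0089, -0.0066, -0.0265]
10 [-0.0163, 0.019, -0.0055] [0.0089, -0.0066, -0.0265]
11 [-0.0168, 0.0185, -0.0055] [0.0089, -0.0066, -0.0265]
12 [-0.0173, 0.018, -0.0056] [0.0089, -0.0066, -0.0265]
13 [-0.0178, 0.0175, -0.0056] [0.0089, -0.0066, -0.0265]
14 [-0.0183, 0.017, -0.0056] [0.0089, -0.0066, -0.0265]
15 [-0.0188, 0.0165, -0.0057] [0.0089, -0.0066, -0.0265]
16 [-0.0193, 0.0159, -0.0057] [0.0089, -0.0066, -0.0265]
17 [-0.0197, 0.0153, -0.0057] [0.0089, -0.0066, -0.0265]
18 [-0.0161, 0.0118, -0.0046] [0.0071, -0.0053, -0.0212]
19 [-0.0082, 0.0057, -0.0023] [0.0035, -0.0026, -0.0106]
```

Emit:
apply_moves([
  {"offset": [-0.0043,0.0091,-0.0018],"twist": [0.0035,-0.0026,-0.0106]},
  {"offset": [-0.0089,0.0181,-0.0037],"twist": [0.0071,-0.0053,-0.0212]},
  {"offset": [-0.0116,0.0224,-0.0047],"twist": [0.0089,-0.0066,-0.0265]},
  {"offset": [-0.0122,0.022,-0.0048],"twist": [0.0089,-0.0066,-0.0265]},
  {"offset": [-0.0128,0.0216,-0.0049],"twist": [0.0089,-0.0066,-0.0265]},
])

```text
time_s: 19.25
tcp_pos: [0.5065, -0.0561, 0.2083]
eef_rot: [179.7, -20.4, 7.5]
force: [0.1, 0.2, -4.1]
gripper_width: 0.022
grasp_force: 30.0
```

Emit:
apply_moves([
  {"offset": [-0.0134,0.0212,-0.0051],"twist": [0.0089,-0.0066,-0.0265]},
  {"offset": [-0.014,0.0208,-0.0051],"twist": [0.0089,-0.0066,-0.0265]},
  {"offset": [-0.0146,0.0204,-0.0052],"twist": [0.0089,-0.0066,-0.0265]},
  {"offset": [-0.0152,0.02,-0.0053],"twist": [0.0089,-0.0066,-0.0265]},
  {"offset": [-0.0157,0.0195,-0.0054],"twist": [0.0089,-0.0066,-0.0265]},
])

```text
time_s: 19.75
tcp_pos: [0.449, -0.1706, 0.2093]
eef_rot: [179.5, -18.5, 15.5]
force: [1.0, -0.5, -3.7]
gripper_width: 0.0222
grasp_force: 30.0
```

Emit:
apply_moves([
  {"offset": [-0.0163,0.019,-0.0055],"twist": [0.0089,-0.0066,-0.0265]},
  {"offset": [-0.0168,0.0185,-0.0055],"twist": [0.0089,-0.0066,-0.0265]},
  {"offset": [-0.0173,0.018,-0.0056],"twist": [0.0089,-0.0066,-0.0265]},
  {"offset": [-0.0178,0.0175,-0.0056],"twist": [0.0089,-0.0066,-0.0265]},
  {"offset": [-0.0183,0.017,-0.0056],"twist": [0.0089,-0.0066,-0.0265]},
])

```text
time_s: 20.25
tcp_pos: [0.3914, -0.285, 0.2103]
eef_rot: [179.7, -16.5, 23.5]
force: [0.2, 0.5, -2.9]
gripper_width: 0.0217
grasp_force: 30.0
```

Emit:
apply_moves([
  {"offset": [-0.0188,0.0165,-0.0057],"twist": [0.0089,-0.0066,-0.0265]},
  {"offset": [-0.0193,0.0159,-0.0057],"twist": [0.0089,-0.0066,-0.0265]},
  {"offset": [-0.0197,0.0153,-0.0057],"twist": [0.0089,-0.0066,-0.0265]},
  {"offset": [-0.0161,0.0118,-0.0046],"twist": [0.0071,-0.0053,-0.0212]},
  {"offset": [-0.0082,0.0057,-0.0023],"twist": [0.0035,-0.0026,-0.0106]},
])

```text
time_s: 20.75
tcp_pos: [0.3426, -0.3818, 0.2109]
eef_rot: [180.0, -14.9, 30.0]
force: [0.8, 1.6, -3.4]
gripper_width: 0.0223
grasp_force: 30.0
```

Emit:
apply_moves([
  {"offset": [0,0,0],"twist": [0,0,0]},
  {"offset": [0,0,0],"twist": [0,0,0]},
  {"offset": [0,0,0],"twist": [0,0,0]},
  {"offset": [0,0,0],"twist": [0,0,0]},
  {"offset": [0,0,0],"twist": [0,0,0]},
])

```text
time_s: 21.25
tcp_pos: [0.3434, -0.3798, 0.2102]
eef_rot: [-179.9, -14.9, 30.0]
force: [-0.1, -0.2, -4.4]
gripper_width: 0.0218
grasp_force: 30.0
```

Run:
```python
from plan import *
s=env.read_state();st=(np.array(s['tcp_pos']),R.from_euler('xyz',s['eef_rot'],degrees=True));print(*st[0],s['eef_rot'],np.round(s['joints'],1),s['force'])
for n in('scene','wrist','top'):
    f=grab(n);save(f,n+'7.png')
    for l in('scoop_lip','scoop','bowl','ball1_center'):print(n,l,pos(f,l,5))
    if n=='wrist':
        tc=np.array(f['tool_from_camera'])
        for l in('scoop_lip','scoop_grip','scoop'):print(l,[(round(d['conf'],2),np.round((tc@np.r_[d['position'],1])[:3],3)) for d in finder.place_of(f,l)[:2]])
```

```text
0.3433774099690104 -0.3797611524232322 0.21024987753686655 [-179.93812737  -14.8831585    30.00839771] [ 59.   11.8  -5.6 110.  -16.2  57.6   2.1] [-0.143106   -0.2074538  -4.38884293]
scene scoop_lip [(0.85, [0.474, -0.303, 0.14])]
scene scoop [(0.67, [0.405, -0.343, 0.126])]
scene bowl [(0.95, [0.712, -0.449, -0.002]), (0.87, [0.502, -0.285, 0.002]), (0.7, [0.286, 0.192, 0.005]), (0.6, [0.268, -0.324, 0.004]), (0.56, [0.443, -0.501, -0.001])]
scene ball1_center [(0.44, [0.359, -0.344, 0.143])]
wrist scoop_lip [(0.87, [0.472, -0.308, 0.15]), (0.63, [0.392, -0.382, 0.143])]
wrist scoop [(0.81, [0.407, -0.343, 0.128])]
wrist bowl [(0.81, [0.443, -0.496, 0.001]), (0.69, [0.275, -0.328, 0.003]), (0.22, [0.423, -0.3, 0.164])]
wrist ball1_center [(0.86, [0.365, -0.341, 0.143])]
scoop_lip [(0.87, array([0.128, 0.002, 0.096])), (0.63, array([0.023, 0.026, 0.075]))]
scoop_grip [(0.72, array([ 0.002, -0.003, -0.022])), (0.55, array([ 0.093, -0.024,  0.072]))]
scoop [(0.81, array([0.051, 0.   , 0.099]))]
top scoop_lip [(0.55, [0.476, -0.309, 0.144])]
top scoop [(0.87, [0.413, -0.342, 0.126]), (0.62, [0.406, -0.319, 0.155])]
top bowl [(0.92, [0.443, -0.496, -0.0]), (0.77, [0.273, -0.327, 0.004]), (0.67, [0.284, 0.186, 0.0]), (0.63, [0.717, -0.443, -0.001]), (0.61, [0.504, -0.288, 0.0])]
top ball1_center [(0.56, [0.363, -0.342, 0.141])]
```

Run:
```python
from plan import *
s=env.read_state();st=(np.array(s['tcp_pos']),R.from_euler('xyz',s['eef_rot'],degrees=True))
psi=30;d=np.r_[np.cos(np.radians(psi)),np.sin(np.radians(psi)),0];L=B-.04*d+[0,0,.105]
P=[st]+[(tcp_for_lip(L+[0,0,.03*(1-f)],psi,-15+15*f),tool(psi,-15+15*f)) for f in(.2,.4,.6,.8,1)]
P+=[(tcp_for_lip(L,psi,t),tool(psi,t)) for t in np.r_[2.5:30.1:2.5,33.5:50.1:3.5]]
path(P)
q=np.array(s['joints'])
for p in P[1:]:q=step(q,*p)
print(np.round(q),P[-1][0],P[-1][1].as_euler('xyz',degrees=True),len(P))
```

```text
0 [-0.0027, 0.0001, 0.0058] [-0.0011, -0.0502, -0.0006]
1 [0.0043, -0.0, -0.0006] [-0.0, -0.0524, 0.0]
2 [0.0047, 0.0, -0.0006] [0.0, -0.0524, -0.0]
3 [0.005, 0.0, -0.0005] [-0.0, -0.0524, 0.0]
4 [0.0053, -0.0, -0.0005] [0.0, -0.0524, 0.0]
5 [0.0046, 0.0, -0.0054] [0.0, -0.0436, -0.0]
6 [0.0046, 0.0, -0.0054] [0.0, -0.0436, 0.0]
7 [0.0046, -0.0, -0.0054] [0.0, -0.0436, -0.0]
8 [0.0046, -0.0, -0.0054] [-0.0, -0.0436, 0.0]
9 [0.0046, -0.0, -0.0054] [0.0, -0.0436, 0.0]
10 [0.0046, 0.0, -0.0054] [0.0, -0.0436, -0.0]
11 [0.0046, -0.0, -0.0054] [-0.0, -0.0436, -0.0]
12 [0.0046, 0.0, -0.0054] [0.0, -0.0436, -0.0]
13 [0.0046, 0.0, -0.0054] [-0.0, -0.0436, -0.0]
14 [0.0046, -0.0, -0.0054] [0.0, -0.0436, 0.0]
15 [0.0046, 0.0, -0.0054] [-0.0, -0.0436, -0.0]
16 [0.0046, -0.0, -0.0054] [0.0, -0.0436, 0.0]
17 [0.0066, 0.0, -0.0076] [0.0, -0.0611, -0.0]
18 [0.0066, -0.0, -0.0076] [-0.0, -0.0611, 0.0]
19 [0.0066, -0.0, -0.0076] [-0.0, -0.0611, -0.0]
20 [0.0066, 0.0, -0.0076] [0.0, -0.0611, -0.0]
21 [0.0066, -0.0, -0.0076] [0.0, -0.0611, 0.0]
[ 17.  34.  -6.  83.  34. 100. -54.] [ 0.46013889 -0.31274588  0.26855781] [180.   47.5  30. ] 23
```

Emit:
apply_moves([
  {"offset": [-0.0027,0,0.0058],"twist": [0,-0.0502,0]},
  {"offset": [0.0043,0,-0.0006],"twist": [0,-0.0524,0]},
  {"offset": [0.0047,0,-0.0006],"twist": [0,-0.0524,0]},
  {"offset": [0.005,0,-0.0005],"twist": [0,-0.0524,0]},
  {"offset": [0.0053,0,-0.0005],"twist": [0,-0.0524,0]},
])

```text
time_s: 22.65
tcp_pos: [0.3586, -0.3714, 0.2087]
eef_rot: [-180.0, 0.1, 30.0]
force: [0.2, 0.1, -4.5]
gripper_width: 0.0219
grasp_force: 30.0
```

Emit:
apply_moves([
  {"offset": [0.0046,0,-0.0054],"twist": [0,-0.0436,0]},
  {"offset": [0.0046,0,-0.0054],"twist": [0,-0.0436,0]},
  {"offset": [0.0046,0,-0.0054],"twist": [0,-0.0436,0]},
  {"offset": [0,0,0],"twist": [0,0,0]},
  {"offset": [0,0,0],"twist": [0,0,0]},
])

```text
time_s: 23.15
tcp_pos: [0.3709, -0.3641, 0.2237]
eef_rot: [-179.9, 7.4, 30.0]
force: [-0.8, 0.5, -3.4]
gripper_width: 0.0217
grasp_force: 30.0
```

Run:
```python
from plan import *
s=env.read_state();print(s['tcp_pos'],s['eef_rot'],np.round(s['joints'],1))
print(tcp_for_lip(B-.04*np.r_[.866,.5,0]+[0,0,.105],30,7.5))
f=grab('wrist');print(pos(f,'scoop_lip'),pos(f,'ball1_center'))
```

```text
[ 0.37092586 -0.3640947   0.2237463 ] [-179.91428163    7.43552556   30.01467049] [ 42.2  13.8  -6.4 104.4   9.1  65.3 -28.1]
[ 0.37101525 -0.36420202  0.22419137]
[(0.88, [0.469, -0.306, 0.11])] [(0.74, [0.394, -0.325, 0.146])]
```

Tracking is accurate, so I'll do the pour.

Emit:
apply_moves([
  {"offset": [0.0046,0,-0.0054],"twist": [0,-0.0436,0]},
  {"offset": [0.0046,0,-0.0054],"twist": [0,-0.0436,0]},
  {"offset": [0.0046,0,-0.0054],"twist": [0,-0.0436,0]},
  {"offset": [0.0046,0,-0.0054],"twist": [0,-0.0436,0]},
  {"offset": [0.0046,0,-0.0054],"twist": [0,-0.0436,0]},
])

```text
time_s: 23.8
tcp_pos: [0.3952, -0.3505, 0.2456]
eef_rot: [-179.9, 20.0, 29.9]
force: [-0.8, -1.0, -2.8]
gripper_width: 0.022
grasp_force: 30.0
```

Emit:
apply_moves([
  {"offset": [0.0046,0,-0.0054],"twist": [0,-0.0436,0]},
  {"offset": [0.0046,0,-0.0054],"twist": [0,-0.0436,0]},
  {"offset": [0.0046,0,-0.0054],"twist": [0,-0.0436,0]},
  {"offset": [0.0046,0,-0.0054],"twist": [0,-0.0436,0]},
  {"offset": [0.0066,0,-0.0076],"twist": [0,-0.0611,0]},
])

```text
time_s: 24.3
tcp_pos: [0.4252, -0.3334, 0.2614]
eef_rot: [-180.0, 33.5, 29.9]
force: [-0.1, -0.2, -1.7]
gripper_width: 0.0218
grasp_force: 30.0
```

Emit:
apply_moves([
  {"offset": [0.0066,0,-0.0076],"twist": [0,-0.0611,0]},
  {"offset": [0.0066,0,-0.0076],"twist": [0,-0.0611,0]},
  {"offset": [0.0066,0,-0.0076],"twist": [0,-0.0611,0]},
  {"offset": [0,0,0],"twist": [0,0,0]},
  {"offset": [0,0,0],"twist": [0,0,0]},
])

```text
time_s: 24.8
tcp_pos: [0.4511, -0.3182, 0.2668]
eef_rot: [-179.8, 43.9, 30.1]
force: [0.0, -0.8, -1.9]
gripper_width: 0.0217
grasp_force: 30.0
```

Run:
```python
from plan import *
s=env.read_state();print(s['tcp_pos'],s['eef_rot'],np.round(s['joints'],1),s['force'])
a=[]
for n in('scene','top','wrist'):
    f=grab(n);print(n,[(pos(f,l,5)) for l in('ball1_center','scoop_lip')])
    if n=='scene':a.append(cv2.resize(f['pixels'][60:260,130:380],None,fx=2,fy=2)); 
    if n=='wrist':a.append(cv2.resize(f['pixels'][:,:],(400,250)))
    if n=='top':a.append(cv2.resize(f['pixels'][140:260,330:480],None,fx=2,fy=2))
c=np.zeros((600,800,3),np.uint8);c[:400,:500]=a[0];c[:240,500:]=a[1];c[350:600,400:]=a[2];cv2.imwrite('pics/m8.png',c[:,:,::-1])
```

```text
[ 0.45110504 -0.31818212  0.26679339] [-179.84583023   43.93175121   30.06486073] [ 19.1  31.6  -6.4  84.9  31.6  98.3 -52.7] [ 0.0440494  -0.77049543 -1.92207486]
scene [[(0.58, [0.466, -0.275, 0.034])], [(0.73, [0.476, -0.306, 0.106]), (0.24, [0.488, -0.345, 0.04])]]
top [[], [(0.92, [0.476, -0.31, 0.106])]]
wrist [[], [(0.88, [0.469, -0.306, 0.111])]]
```

Wrist force shows the scoop is empty. I'll back the scoop off and level it.

Run:
```python
from plan import *
s=env.read_state();st=(np.array(s['tcp_pos']),tool(30,44))
L=B-.04*np.r_[.866,.5,0]+[0,0,.105]
P=[st]+[(tcp_for_lip(L+[0,0,.045*f],30,44*(1-f)),tool(30,44*(1-f))) for f in np.arange(.1,1.01,.1)]
path(P)
e=P[-1];print(e[0])
P=[e]+interp(e,(np.array([.5353,.277,.23]),tool(37.1,0)),20)
path(P[:6]);path(P[-2:])
```

```text
0 [-0.0105, -0.0001, 0.0064] [0.0, 0.0768, 0.0]
1 [-0.0104, 0.0, 0.0066] [-0.0, 0.0768, 0.0]
2 [-0.0102, -0.0, 0.0064] [0.0, 0.0768, 0.0]
3 [-0.0099, 0.0, 0.0062] [0.0, 0.0768, 0.0]
4 [-0.0096, 0.0, 0.006] [0.0, 0.0768, 0.0]
5 [-0.0093, -0.0, 0.0059] [0.0, 0.0768, 0.0]
6 [-0.0089, -0.0, 0.0058] [-0.0, 0.0768, 0.0]
7 [-0.0086, -0.0, 0.0057] [0.0, 0.0768, 0.0]
8 [-0.0083, 0.0, 0.0056] [-0.0, 0.0768, 0.0]
9 [-0.0079, -0.0, 0.0056] [0.0, 0.0768, -0.0]
[ 0.35837477 -0.3715      0.2535    ]
0 [0.0239, -0.0237, 0.0012] [0.0, 0.0, -0.0062]
1 [0.024, -0.0235, 0.0012] [-0.0, 0.0, -0.0062]
2 [0.0242, -0.0234, 0.0012] [0.0, 0.0, -0.0062]
3 [0.0243, -0.0232, 0.0012] [-0.0, 0.0, -0.0062]
4 [0.0245, -0.0231, 0.0012] [0.0, 0.0, -0.0062]
0 [0.0265, -0.0207, 0.0012] [0.0, 0.0, -0.0062]
```

Emit:
apply_moves([
  {"offset": [-0.0105,0,0.0064],"twist": [0,0.0768,0]},
  {"offset": [-0.0104,0,0.0066],"twist": [0,0.0768,0]},
  {"offset": [-0.0102,0,0.0064],"twist": [0,0.0768,0]},
  {"offset": [-0.0099,0,0.0062],"twist": [0,0.0768,0]},
  {"offset": [-0.0096,0,0.006],"twist": [0,0.0768,0]},
])

```text
time_s: 25.75
tcp_pos: [0.3997, -0.3477, 0.2712]
eef_rot: [-180.0, 21.8, 30.0]
force: [0.9, -0.7, -2.5]
gripper_width: 0.0218
grasp_force: 30.0
```

Emit:
apply_moves([
  {"offset": [-0.0093,0,0.0059],"twist": [0,0.0768,0]},
  {"offset": [-0.0089,0,0.0058],"twist": [0,0.0768,0]},
  {"offset": [-0.0086,0,0.0057],"twist": [0,0.0768,0]},
  {"offset": [-0.0083,0,0.0056],"twist": [0,0.0768,0]},
  {"offset": [-0.0079,0,0.0056],"twist": [0,0.0768,0]},
])

```text
time_s: 26.25
tcp_pos: [0.3579, -0.3718, 0.2535]
eef_rot: [180.0, -0.2, 30.0]
force: [0.4, -0.0, -2.8]
gripper_width: 0.022
grasp_force: 30.0
```

Emit:
apply_moves([
  {"offset": [0.012,-0.012,0],"twist": [0,0,-0.0062]},
  {"offset": [0.024,-0.0235,0],"twist": [0,0,-0.0062]},
  {"offset": [0.0242,-0.0234,0],"twist": [0,0,-0.0062]},
  {"offset": [0.0243,-0.0232,0],"twist": [0,0,-0.0062]},
  {"offset": [0.0245,-0.0231,0],"twist": [0,0,-0.0062]},
])

```text
time_s: 26.75
tcp_pos: [0.3982, -0.2238, 0.2535]
eef_rot: [-180.0, 0.0, 31.8]
force: [1.0, -0.0, -2.2]
gripper_width: 0.0214
grasp_force: 30.0
```

Emit:
apply_moves([
  {"offset": [0.0245,-0.0229,0],"twist": [0,0,-0.0062]},
  {"offset": [0.0247,-0.0227,0],"twist": [0,0,-0.0062]},
  {"offset": [0.0248,-0.0225,0],"twist": [0,0,-0.0062]},
  {"offset": [0.025,-0.0223,0],"twist": [0,0,-0.0062]},
  {"offset": [0.025,-0.0222,0],"twist": [0,0,-0.0062]},
])

```text
time_s: 27.25
tcp_pos: [0.4423, -0.0622, 0.2537]
eef_rot: [-180.0, 0.0, 33.6]
force: [0.8, -0.2, -2.0]
gripper_width: 0.022
grasp_force: 30.0
```

Emit:
apply_moves([
  {"offset": [0.0252,-0.022,0],"twist": [0,0,-0.0062]},
  {"offset": [0.0253,-0.0218,0],"twist": [0,0,-0.0062]},
  {"offset": [0.0255,-0.0216,0],"twist": [0,0,-0.0062]},
  {"offset": [0.0256,-0.0215,0],"twist": [0,0,-0.0062]},
  {"offset": [0.0258,-0.0214,0],"twist": [0,0,-0.0062]},
])

```text
time_s: 27.75
tcp_pos: [0.4867, 0.099, 0.2538]
eef_rot: [-180.0, 0.0, 35.3]
force: [0.3, -0.7, -2.0]
gripper_width: 0.0221
grasp_force: 30.0
```

Run:
```python
from plan import *
s=env.read_state();print(s['tcp_pos'],s['eef_rot'],np.round(s['joints'],1),s['force'])
p=np.array(s['tcp_pos'])
go([.5353,.277,.2],[180,0,37.1],5)
a=[]
for n in('scene','top'):
    f=grab(n);print(n,[(pos(f,l,5)) for l in('ball1_center','bowl')])
    a.append(cv2.resize(f['pixels'][100:200,200:320],(480,400),interpolation=2) if n=='scene' else cv2.resize(f['pixels'][155:235,345:430],(320,300),interpolation=2))
c=np.zeros((400,800,3),np.uint8);c[:,:480]=a[0];c[:300,480:]=a[1];cv2.imwrite('pics/m9.png',c[:,:,::-1])
```

```text
[0.48667173 0.09895101 0.2537955 ] [-1.79977927e+02  1.51951914e-03  3.53345824e+01] [ 13.1   9.9 -31.4 106.1   5.6  65.5 -74.9] [ 0.30544591 -0.72395683 -2.04522723]
total off [ 0.1426 -0.1171  0.0538] tw [-0.0004  0.     -0.0308]
0 [0.0285, -0.0234, 0.0108] [-0.0001, 0.0, -0.0062]
1 [0.0287, -0.0232, 0.0108] [-0.0001, 0.0, -0.0062]
2 [0.0288, -0.0231, 0.0108] [-0.0001, 0.0, -0.0062]
3 [0.029, -0.0229, 0.0108] [-0.0001, 0.0, -0.0062]
4 [0.0291, -0.0227, 0.0108] [-0.0001, 0.0, -0.0062]
scene [[(0.74, [0.467, -0.274, 0.031])], [(0.9, [0.271, -0.326, 0.003]), (0.83, [0.287, 0.191, 0.001]), (0.82, [0.712, -0.453, -0.002]), (0.69, [0.443, -0.5, 0.003])]]
top [[(0.62, [0.473, -0.27, 0.029])], [(0.94, [0.502, -0.287, -0.004]), (0.87, [0.715, -0.444, -0.002]), (0.87, [0.286, 0.187, 0.003]), (0.71, [0.441, -0.496, -0.003]), (0.62, [0.276, -0.329, 0.005])]]
```

View pics/m9.png

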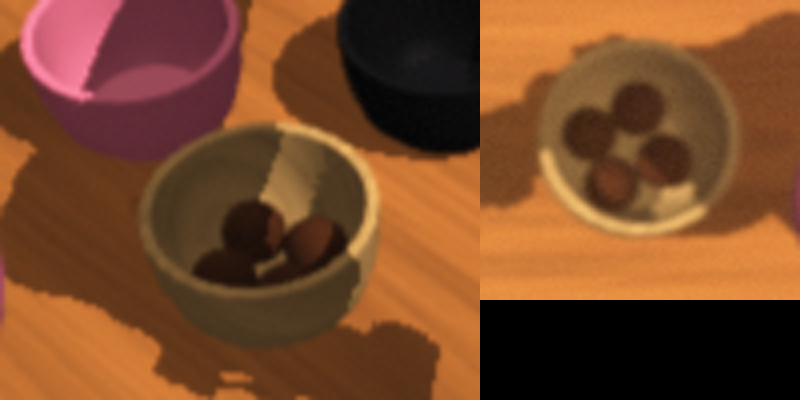

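The mosaic shows all four balls at rest in the wooden bowl, two of them clear at (255,230) and (315,240) in the left view and all four in the right view. Now the scoop goes back on the mat.

Emit:
apply_moves([
  {"offset": [0.0285,-0.0234,0.0108],"twist": [0,0,-0.0062]},
  {"offset": [0.0287,-0.0232,0.0108],"twist": [0,0,-0.0062]},
  {"offset": [0.0288,-0.0231,0.0108],"twist": [0,0,-0.0062]},
  {"offset": [0.029,-0.0229,0.0108],"twist": [0,0,-0.0062]},
  {"offset": [0.027,-0.021,0.0108],"twist": [0,0,-0.0062]},
])

```text
time_s: 28.55
tcp_pos: [0.5354, 0.2733, 0.1993]
eef_rot: [-180.0, -0.0, 37.0]
force: [0.1, -0.1, -1.6]
gripper_width: 0.0219
grasp_force: 30.0
```

Emit:
apply_moves([
  {"offset": [0,0,0.025],"twist": [0,0,0]},
  {"offset": [0,0,0.025],"twist": [0,0,0]},
  {"offset": [0,0,0.02],"twist": [0,0,0]},
  {"offset": [0,0,0.012],"twist": [0,0,0]},
  {"offset": [0,0,0.004],"twist": [0,0,0]},
])

```text
time_s: 29.05
tcp_pos: [0.5347, 0.272, 0.1129]
eef_rot: [-179.9, 0.1, 37.0]
force: [0.4, 0.1, -1.1]
gripper_width: 0.0216
grasp_force: 30.0
```

Emit:
apply_moves([
  {"offset": [0,0,0.002],"twist": [0,0,0]},
  {"offset": [0,0,0.002],"twist": [0,0,0]},
  {"offset": [0,0,0.001],"twist": [0,0,0]},
  {"offset": [0,0,0],"twist": [0,0,0]},
  {"offset": [0,0,0],"twist": [0,0,0]},
])

```text
time_s: 29.55
tcp_pos: [0.5349, 0.2731, 0.1091]
eef_rot: [-179.9, -0.0, 37.1]
force: [-0.1, -0.4, -1.6]
gripper_width: 0.022
grasp_force: 30.0
```

Emit:
apply_moves([
  {"offset": [0,0,0.001],"twist": [0,0,0]},
  {"offset": [0,0,0.001],"twist": [0,0,0]},
  {"offset": [0,0,0.0005],"twist": [0,0,0]},
  {"offset": [0,0,0],"twist": [0,0,0]},
  {"offset": [0,0,0],"twist": [0,0,0]},
])

```text
time_s: 30.05
tcp_pos: [0.5348, 0.273, 0.1063]
eef_rot: [-179.9, -0.0, 37.1]
force: [-0.8, -0.1, -2.2]
gripper_width: 0.0215
grasp_force: 30.0
```

Emit:
apply_moves([
  {"offset": [0,0,0.0005],"twist": [0,0,0]},
  {"offset": [0,0,0.0005],"twist": [0,0,0]},
  {"offset": [0,0,0],"twist": [0,0,0]},
  {"offset": [0,0,0],"twist": [0,0,0]},
  {"offset": [0,0,0],"twist": [0,0,0]},
])

```text
time_s: 30.55
tcp_pos: [0.5351, 0.2734, 0.1061]
eef_rot: [-179.9, -0.1, 37.1]
force: [-2.5, -1.0, 9.7]
gripper_width: 0.0223
grasp_force: 30.0
```

Contact with the mat. I'll release and withdraw.

Emit:
apply_moves([
  {"offset": [0,0,0],"twist": [0,0,0]},
  {"offset": [0,0,0],"twist": [0,0,0]},
  {"offset": [0,0,0],"twist": [0,0,0]},
  {"offset": [0,0,0],"twist": [0,0,0]},
  {"offset": [0,0,0],"twist": [0,0,0]},
], hand=-1)

```text
time_s: 31.05
tcp_pos: [0.5348, 0.273, 0.1052]
eef_rot: [-179.9, -0.0, 37.1]
force: [-0.4, -0.1, -0.6]
gripper_width: 0.0578
grasp_force: 0.0
```

Emit:
apply_moves([
  {"offset": [0,0,0],"twist": [0,0,0]},
  {"offset": [0,0,0],"twist": [0,0,0]},
  {"offset": [0,0,0],"twist": [0,0,0]},
  {"offset": [0,0,0],"twist": [0,0,0]},
  {"offset": [0,0,0],"twist": [0,0,0]},
])

```text
time_s: 31.55
tcp_pos: [0.5348, 0.273, 0.1053]
eef_rot: [-179.9, -0.0, 37.1]
force: [1.0, -0.7, -0.0]
gripper_width: 0.0937
grasp_force: 0.0
```

Emit:
apply_moves([
  {"offset": [0,0,-0.01],"twist": [0,0,0]},
  {"offset": [0,0,-0.025],"twist": [0,0,0]},
  {"offset": [0,0,-0.03],"twist": [0,0,0]},
  {"offset": [0,0,-0.03],"twist": [0,0,0]},
  {"offset": [0,0,-0.03],"twist": [0,0,0]},
])

```text
time_s: 32.05
tcp_pos: [0.5346, 0.273, 0.2323]
eef_rot: [-179.9, -0.0, 37.1]
force: [0.4, 0.4, -0.3]
gripper_width: 0.0941
grasp_force: 0.0
```

Emit:
apply_moves([
  {"offset": [-0.02,0,-0.01],"twist": [0,0,0]},
  {"offset": [-0.02,0,0],"twist": [0,0,0]},
  {"offset": [-0.02,0,0],"twist": [0,0,0]},
  {"offset": [0,0,0],"twist": [0,0,0]},
  {"offset": [0,0,0],"twist": [0,0,0]},
])

```text
time_s: 32.55
tcp_pos: [0.4872, 0.2367, 0.2411]
eef_rot: [-180.0, -0.1, 37.1]
force: [-0.3, 0.2, -0.4]
gripper_width: 0.0941
grasp_force: 0.0
```

Run:
```python
from plan import *
s=env.read_state();print(s['tcp_pos'],s['gripper_width'],s['force'])
for n in('scene','wrist','top'):
    f=grab(n)
    for l in('scoop_lip','scoop','scoop_grip','ball1_center','wax_jar','blank'):print(n,l,pos(f,l,2))
```

```text
[0.48723914 0.23673042 0.24111692] 0.09408064858734057 [-0.28298064  0.21796743 -0.42049932]
scene scoop_lip []
scene scoop [(0.77, [0.574, 0.302, 0.004]), (0.36, [0.465, -0.27, 0.035])]
scene scoop_grip [(0.78, [0.536, 0.272, 0.128])]
scene ball1_center [(0.42, [0.466, -0.27, 0.033])]
scene wax_jar [(0.65, [0.736, 0.247, 0.001]), (0.23, [0.491, -0.314, 0.032])]
scene blank [(0.6, [0.75, -0.216, 0.003])]
wrist scoop_lip []
wrist scoop [(0.62, [0.578, 0.303, 0.005])]
wrist scoop_grip [(0.9, [0.536, 0.275, 0.129])]
wrist ball1_center []
wrist wax_jar []
wrist blank []
top scoop_lip []
top scoop []
top scoop_grip [(0.69, [0.515, -0.248, 0.032]), (0.46, [0.538, -0.292, 0.031])]
top ball1_center [(0.48, [0.469, -0.271, 0.031])]
top wax_jar [(0.6, [0.736, 0.245, 0.002])]
top blank [(0.96, [0.75, -0.218, 0.003])]
```

The scoop stands flat on the mat, the bystanders haven't moved, and the gripper is clear.

```bash
python3 -c "
from bench import env
print(env.hand_in())"
```

```text
the job is handed in; nothing more can be done
None
```

The job is handed in, though the hand-in returned no verdict: all four balls are in the wooden bowl, the empty scoop is back on its green mat and released, and nothing else was moved, at about 33 s of the 72 s allowed.

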